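Pin a tow clevis with a lynch pin

ROBOT

A 6-joint arm with a two-finger parallel gripper is mounted at the origin on a cart in front of the work surface, level with it; the furniture and walls round the work are solid. World frame = base frame: x ahead of the robot, y to its left, z up, the work surface at z = 0. Lengths are in m, angles in rad, forces in N, time in s.
With the tool pointing down it reaches from about 0.35 to 0.85 m from the base axis. Payload 8.1 kg.
Tool frame: the origin (TCP) lies at the very end of the fingers, on their centre line; the grasp point (between the pads) lies 19 mm behind it (robot.pinch_z is the distance from the TCP to the grasp point, in m); x points along the fingers, z is the direction in which the jaws open and shut, and the axes are right-handed (so a half turn about x gives the same grasp; the last joint's range is limited). The gripper opens to 93 mm and grips with 3 to 60 N. Pads are 15 mm wide; open, the fingers measure 128 mm over their backs; the gripper's body (75 mm by 188 mm) begins 65 mm behind the grasp point.
Start: joints at [-1.272, 0.13, 1.488, -0, 1.523, -0.085], TCP at [0.225, -0.556, 0.219] pointing down, gripper open.
Joint ranges: [-2.96, 2.96], [-0.89, 2.26], [0.02, 2.5], [-1.34, 4.48], [0, 2.73], [-2.66, 2.66]. Speed limits (rad/s): [2.39, 2.39, 2.79, 3.14, 3.14, 3.14].

INTERFACE

Orientations are given as a rotation vector (axis times angle).
In Python, from plant import robot, optics, ticket gives the robot as it stands.
- The arm moves only by the tool jog_arm, never from a script. Its argument "targets" is a list of rows, each a list of 7 numbers: the shift along the tool's x, y, z in cm, then the turn, a rotation vector about the tool's x, y, z in degrees, then the closure, from 0 (fully open) to 1 (shut). In form: [[dx, dy, dz, ax, ay, az, grip], ...]. A call has 1 to 5 rows; each row is the pose to reach, as a shift and turn from the pose measured when the call began, along the tool's axes at that moment; what a row does not reach only later rows make up. A row lasts 1/8 s, in which the tool goes at most 62.5 mm and 10.7 degrees, less where a joint would pass 70% of its speed; a pose out of reach is approached as far as the arm can. A call with a gripper value outside its range is refused whole. The fingers move at their own pace and stop on an object; "squeeze" is the grip in N (left out, the last holds). Time passes only in rows, so rows that repeat a pose let the fingers close. It gives the time, the measured TCP pose, the force and the opening at its end, in the units of the state.
- robot.read_state(): the state, without advancing time (a new reading comes with each control period).
- optics.read_camera(name): name is "scene" or "top"; returns a dict with "frame" (400x640x3 uint8, red, green, blue), "vertical_fov" (degrees; the focal length in pixels is half the picture's height over the tangent of half this angle, whatever the lens; pixels are square), "cx", "cy" (the principal point, pixels), "k1" (the pictures are not rectified: a ray, as slopes to the right and down, at radius r is drawn at 1 + k1 r^2 times it, then the intrinsics apply), "R" (3x3) and "t" (3): a world point X has camera coordinates R X + t. Camera axes: x right, y down, z forward; pixel columns grow to the right and rows downward; lengths in m; the calibration is good to about 2 mm. A picture is of the moment at which its call begins. There is no depth.
- ticket.close_job(): hands the job in, once; it reports no verdict.
The state is a dict: "t": time; "q": joint angles; "dq": joint speeds; "joint_torque": joint torques, N m; "tool_pos": TCP position; "orientation": TCP orientation; "force": force on the tool from outside, world axes, zero at the start; "wrist_torque": the same for the moment, N m; "opening": finger opening in m.
Only numpy, scipy, OpenCV 4.12 (cv2) and the standard library are available. Lean on these libraries where they do the work, as an engineer would, in place of code of your own. Each camera call takes 0.05 s, during which the arm holds its last target.

TASK

Secure the tow clevis: take the lynch pin (the one with the wire loop) out of the drilled block, feel with light touches for the cross hole in the clevis pin, which sits tight and stays where it is, and push the lynch pin gently down through it until its collar sits on the clevis pin. Then swing its sprung loop over the end of the clevis pin until it snaps shut underneath, and let go. Do not force anything, and leave the spare pin and the other things lying about where they are.

Things in the scene. Friction and masses are not known exactly. Their poses are not given: they have to be found in the camera images.
- clevis: fixed grey tow clevis: base plate 110 x 86 x 8 mm, two cheeks 48 mm wide, outer faces at y = -23 and +23 mm, rounded tops 90 mm high, dark tow link between them sloping down to x = +150 mm. Origin: centre of the plate's underside, z up. A level 22 mm steel clevis pin runs along y through the cheeks, axis at z = 66 mm: head on the -y side, free end with a 12.5 mm cross hole on the +y (outboard) side.
- clevis_axis (a point): point on the clevis pin's axis, 58 mm outboard (+y) of the clevis origin, 66 mm above the bench; axes as the clevis; the pin's top is 11 mm above it. The pin's own place is not reported: it has end play and has slid back, so its hole lies 3 to 21 mm inboard (-y) of this point, up to 0.06 rad off vertical, and its free end 19.5 mm outboard of the hole.
- clevis_washer (a point): centre of the outer face of the 38 mm washer on the outboard cheek, 26 mm outboard of the clevis origin, on the axis; nothing but the clevis pin stands farther outboard. The clevis pin is tight in the cheeks (30 N to slide it, 0.1 N m to turn it): it will not centre itself on the lynch pin, so the hole has to be found, to about 1.5 mm, by feeling along its top with light touches.
- lynch_pin: loose steel lynch pin, 77 mm long, about 0.13 kg, standing in a hole of the drilled block. Origin: centre of the underside of its collar (18 mm across, 4 mm thick), which rests on the block; z up along the pin. Below it a 10 mm pin reaches 38 mm down, its tip chamfered to 9 mm over the last 1.5 mm. Its +y (the open loop's side) must point along the clevis' +y for the loop to pass over the clevis pin's end.
- lynch_pin_tip (a point): centre of the lynch pin's flat tip, 38 mm below the lynch pin's origin
- lynch_pin_tab (a point): centre of the lynch pin's grip tab, 26.5 mm above its origin: 13 mm thick along x (grasp it across x), 20 mm wide along y, from 14 to 39 mm above the origin. The fingertips must stay 14 mm or more above the origin, as the loop is hinged below the tab.
- loop_bow (a point): middle of the wire at the loop's far end, moves with the loop. The loop is a round ring, 50 mm over all, of 4 mm wire; its hinge runs along the lynch pin's x, on the pin's axis 9 mm above its origin, 46 mm from this point. Open, it stands out to the lynch pin's +y, 5 degrees above level
- loop (a joint): swing of the loop: 0 = open (out level to the lynch pin's +y), 1.505 rad = shut (hanging down, its far end beside the pin's tip, the clevis pin's end inside it). A spring holds it at either end; dead centre is at 0.75 rad. A push down of about 3 N on the far end swings it; past dead centre it snaps shut by itself.
- pin_block: fixed block of wood, 120 x 46 x 46 mm, with two 13 mm holes 42 mm deep in its top, 35 mm either side of the centre along its x. Origin: centre of its underside. A bench grinder 0.31 m high stands between it and the clevis: pass well above it (held pin included).
- spare_pin: plain steel pin with a round domed head 18 mm across and 8 mm high and no loop, in the other hole of the block; to be left alone. Origin: centre of the underside of its head
- big_nut: loose steel hexagon nut, 30 x 34 x 16 mm, lying by the far left of the bench; to be left alone. Origin: centre of its underside
- big_bolt: loose steel hexagon bolt, 75 mm long, lying right of the grinder; to be left alone. Origin: centre of its underside
- bearing: loose ball bearing, 52 mm across, 15 mm high, lying near the front edge; to be left alone. Origin: centre of its underside
- spanner: loose combination spanner, 246 mm long, 10 mm high, lying near the front edge, front left; to be left alone. Origin: centre of its underside

How it is judged:
By the outcome, as a careful person would: the job done as asked, in the order asked, and still so for the second after the job is handed in, with the robot touching nothing.
It also fails if it takes over 69 s, if anything falls off the work surface, if the arm or the gripper's body presses on something with over 40 N, if the wrist force passes 120 N, or if a joint passes its speed limit or range.

## Working session

There is one attempt and no reset: what is moved stays moved. The work goes in short steps, Python scripts to look and compute and a tool call to move; the robot and the scene stay as the last step left them, time stands still between calls to the robot, and variables do not carry over. Pictures are saved under pics/ and viewed, and the job is handed in when it is done.

Besides the shell and the picture viewer there is one more tool, called after "Call:" by a JSON object that holds its "name" and its "arguments", one argument or row to a line. jog_arm: Moves the arm, as the interface text tells. Its arguments: {"type":"object","properties":{"targets":{"type":"array"},"squeeze":{"type":"number"}},"required":["targets"]}

```bash
ls; mkdir -p pics; python3 - <<'E'
from plant import robot, optics, ticket
import cv2,numpy as np
print(robot.read_state()); print(robot.pinch_z)
for n in("scene","top"):
    c=optics.read_camera(n); cv2.imwrite(f"pics/{n}0.png",c["frame"][:,:,::-1])
    print(n,{k:v for k,v in c.items() if k!="frame"})
E
```

```text
pics
{'t': 0.0, 'q': array([-1.27239299e+00,  1.31144609e-01,  1.48931495e+00,  3.35820801e-05,
        1.52300989e+00, -8.54282756e-02]), 'dq': array([-0.00092679,  0.00086665, -0.00133711,  0.00022816,  0.00071123,
       -0.00025084]), 'joint_torque': array([-2.17400026e-03, -5.59861529e+01, -4.91752052e+01,  7.66516454e-02,
        3.57450102e-02, -1.57617023e-04]), 'tool_pos': array([ 0.22452826, -0.55576908,  0.21757776]), 'orientation': array([ 0.92316942,  1.36815935, -0.92118305]), 'force': array([-0.63627383,  0.48605787, -0.09334601]), 'wrist_torque': array([ 0.02309908, -0.03202595, -0.00501741]), 'opening': 0.09283891123439834}
0.0188
scene {'vertical_fov': 48.69046277745331, 'cx': 320.3448929043802, 'cy': 200.07422076898212, 'k1': -0.07461995954098763, 'R': array([[ 0.89951137, -0.43683556, -0.00734817],
       [-0.3798309 , -0.77359787, -0.50722266],
       [ 0.21588837,  0.45904361, -0.86178372]]), 't': array([-0.44081423,  0.21907592,  1.26197629])}
top {'vertical_fov': 44.902951816303755, 'cx': 311.8961489155288, 'cy': 200.07026282483724, 'k1': -0.09612796673717484, 'R': array([[-0.07046996, -0.99751029, -0.00268244],
       [-0.97505915,  0.06945075, -0.21079907],
       [ 0.21046054, -0.01223947, -0.97752573]]), 't': array([0.03487452, 0.51899217, 1.14104935])}
```

View pics/scene0.png

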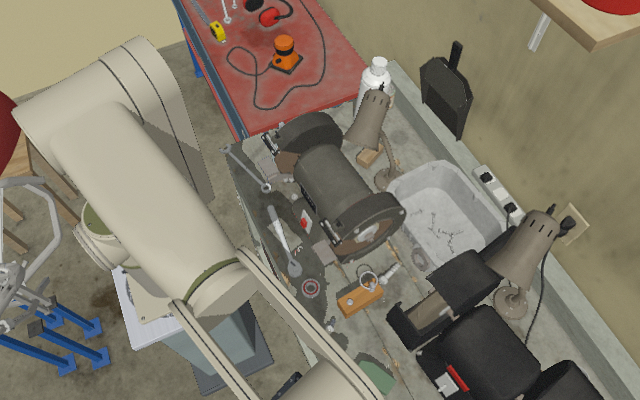

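View pics/top0.png

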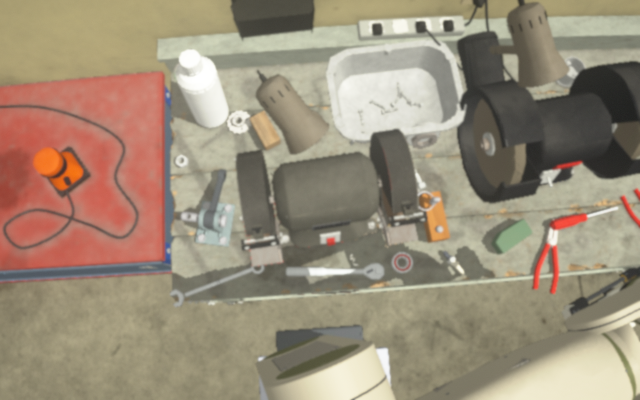

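The top view shows the clevis near (208,222), the orange block near (434,216) with the pin and loop near (425,195), and the grinder between them. The scene view shows the block near (360,298). I'll write helpers and zoom in.

```bash
cat > h.py <<'E'
from plant import robot, optics, ticket
import cv2,numpy as np
from scipy.spatial.transform import Rotation as Rn
def cam(n):
    c=optics.read_camera(n); f=200/np.tan(np.radians(c["vertical_fov"]/2)); c["f"]=f
    # forward: p*(1+k1 r^2)
    c["K"]=np.array([[f,0,c["cx"]],[0,f,c["cy"]],[0,0,1]]); c["D"]=np.array([c["k1"],0,0,0,0.]); return c
def ray(c,u,v):
    p=cv2.undistortPoints(np.array([[[u,v]]],float),c["K"],c["D"])[0,0]
    d=c["R"].T@np.array([p[0],p[1],1]); return -c["R"].T@c["t"], d/np.linalg.norm(d)
def plane(c,u,v,z):
    o,d=ray(c,u,v); return o+d*(z-o[2])/d[2]
def proj(c,X):
    return cv2.projectPoints(np.array(X,float).reshape(-1,1,3),cv2.Rodrigues(c["R"])[0],c["t"],c["K"],c["D"])[0][:,0]
def tri(c1,p1,c2,p2):
    o1,d1=ray(c1,*p1);o2,d2=ray(c2,*p2)
    s=np.linalg.lstsq(np.stack([d1,-d2],1),o2-o1,rcond=None)[0]
    a,b=o1+s[0]*d1,o2+s[1]*d2; return (a+b)/2,np.linalg.norm(a-b)
def crop(c,u0,v0,u1,v1,name,k=5):
    im=c["frame"][v0:v1,u0:u1,::-1]; im=cv2.resize(im,None,fx=k,fy=k,interpolation=cv2.INTER_CUBIC); cv2.imwrite(f"pics/{name}.png",im)
E
python3 - <<'E'
from h import *
s=cam("scene");t=cam("top")
crop(t,160,150,260,250,"t_clev",6);crop(t,380,150,480,250,"t_blk",6)
crop(s,320,250,420,340,"s_blk",6);crop(s,220,110,320,210,"s_clev",6)
E
```

```text
(no output)
```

View pics/t_clev.png

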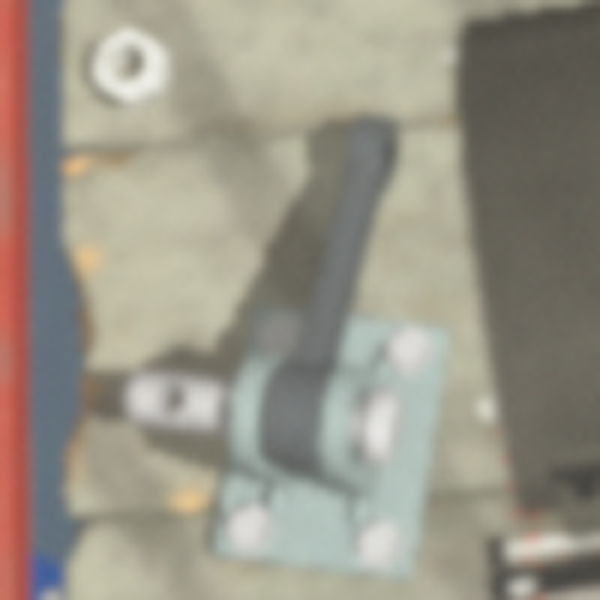

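View pics/t_blk.png

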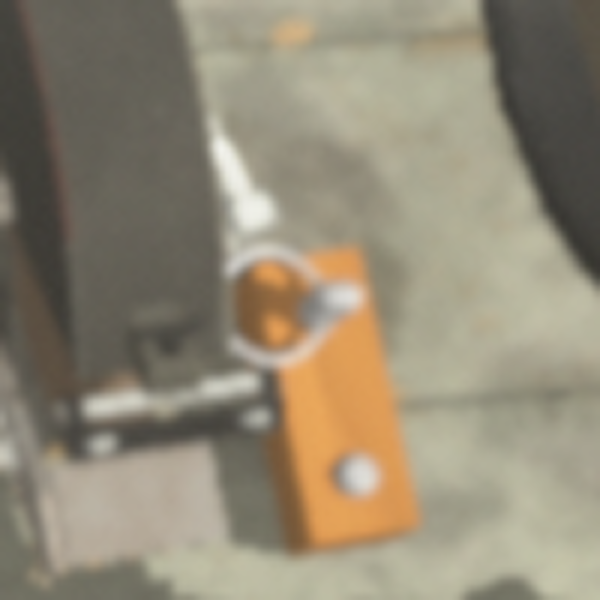

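View pics/s_blk.png

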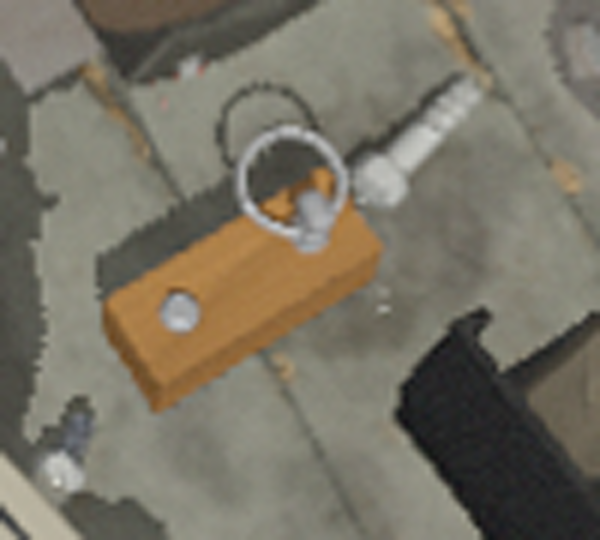

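View pics/s_clev.png

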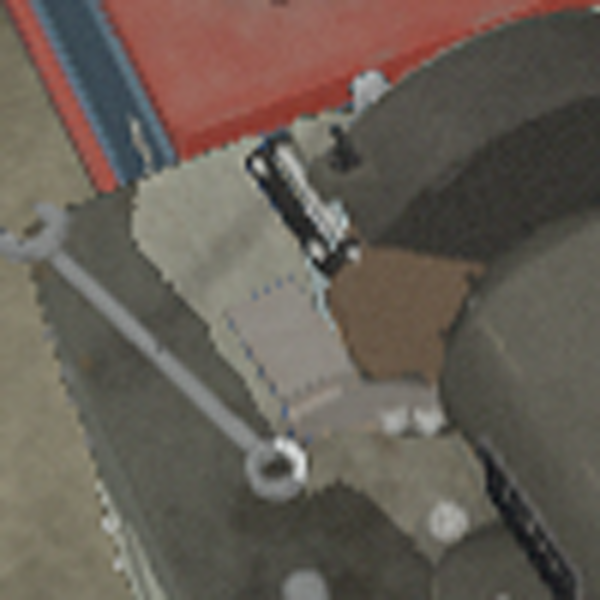

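```bash
python3 - <<'E'
from h import *
s=cam("scene");t=cam("top")
np.set_printoptions(precision=4,suppress=True)
print("cams",-s["R"].T@s["t"],-t["R"].T@t["t"])
tc=lambda u,v,a=160,b=150:(a+(u)/6-.42,b+v/6-.42)
P={k:plane(t,*tc(*k2),.008)[:2] for k,k2 in dict(tr=(447,325),br=(412,578),bl=(215,550)).items()}
print(P, np.linalg.norm(P['tr']-P['br']),np.linalg.norm(P['bl']-P['br']))
d=P['tr']-P['br'];print("clevis yaw x",np.arctan2(d[1],d[0]), "y", np.arctan2(*(P['bl']-P['br'])[::-1])-np.pi/2, "centre",(P['tr']+P['bl'])/2)
print("hole",plane(t,*tc(175,398),.077),"pinend top",plane(t,*tc(127,397),.077))
B={k:plane(t,*tc(*k2,380,150),.046)[:2] for k,k2 in dict(tr=(362,246),br=(418,525),bl=(303,548)).items()}
print(B, np.linalg.norm(B['tr']-B['br']),np.linalg.norm(B['bl']-B['br']))
d=B['tr']-B['br'];yaw=np.arctan2(d[1],d[0]);c=(B['tr']+B['bl'])/2;ex=np.array([np.cos(yaw),np.sin(yaw)])
print("blk yaw",yaw,c,"holes",c+.035*ex,c-.035*ex)
print("spare",plane(t,*tc(357,475,380,150),.052))
print("spare tri",tri(s,(320+180/6-.4,250+312/6-.4),t,tc(357,475,380,150)))
print("tab scene z.085",plane(s,320+318/6-.4,250+200/6-.4,.085), "top view", plane(t,*tc(345,295,380,150),.085))
E
```

```text
cams [ 0.2073 -0.6024  1.1954] [0.2684 0.0127 1.2249]
{'tr': array([0.5349, 0.1981]), 'br': array([0.427, 0.217]), 'bl': array([0.4445, 0.3005])} 0.10959290083610994 0.08531236316274236
clevis yaw x -0.1739528367063329 y -0.20717206442065095 centre [0.4897 0.2493]
hole [0.4975 0.2992 0.077 ] pinend top [0.4993 0.3188 0.077 ]
{'tr': array([ 0.5237, -0.3253]), 'br': array([ 0.4048, -0.3339]), 'bl': array([ 0.3989, -0.285 ])} 0.11917510243156898 0.0492482237385377
blk yaw 0.0719664501126497 [ 0.4613 -0.3051] holes [ 0.4962 -0.3026] [ 0.4264 -0.3076]
spare [ 0.4265 -0.3094  0.052 ]
spare tri (array([ 0.4265, -0.309 ,  0.0534]), np.float64(0.00024172836697284388))
tab scene z.085 [ 0.4984 -0.2991  0.085 ] top view [ 0.4955 -0.3046  0.085 ]
```

```bash
python3 - <<'E'
from h import *
s=cam("scene");t=cam("top")
np.set_printoptions(precision=4,suppress=True)
ctr,g=tri(s,(320+292/6-.4,250+182/6-.4),t,(380+285/6-.4,150+305/6-.4)); print("ring tri",ctr,g)
for z in(.057,):
    print(plane(s,320+292/6-.4,250+182/6-.4,z),plane(t,380+285/6-.4,150+305/6-.4,z))
for X in [(.497,-.3026,.055),(.497,-.3026,.085),(.497,-.3026,.046)]:
    print(X,(proj(t,X)[0]-[380,150]+.4)*6,(proj(s,X)[0]-[320,250]+.4)*6)
# bow: extreme of ring
crop(s,350,265,385,300,"s_ring",16);crop(t,410,185,445,215,"t_ring",16)
E
```

```text
ring tri [ 0.4956 -0.283   0.0718] 0.00012162472693973776
[ 0.4993 -0.2788  0.057 ] [ 0.4986 -0.2868  0.057 ]
(0.497, -0.3026, 0.055) [321.7443 307.1139] [312.6738 230.9251]
(0.497, -0.3026, 0.085) [339.6179 291.5748] [319.1234 208.0937]
(0.497, -0.3026, 0.046) [316.5481 311.6298] [310.7933 237.5782]
```

View pics/s_ring.png

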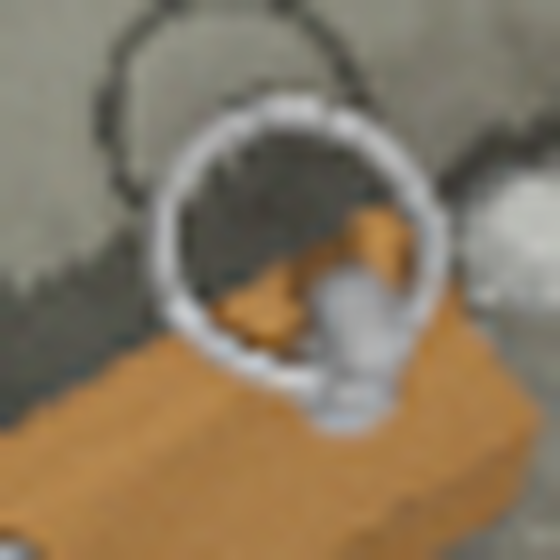

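View pics/t_ring.png

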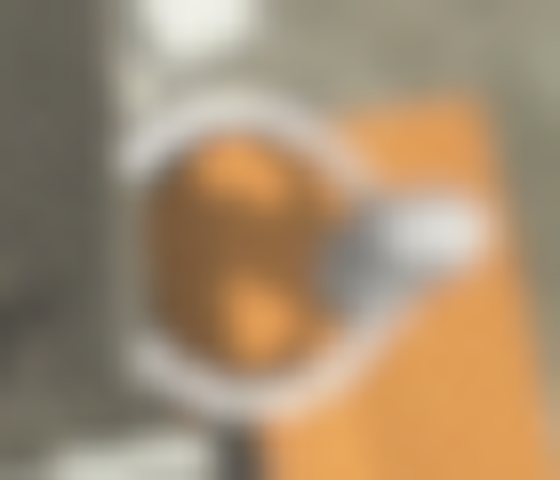

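```bash
python3 - <<'E'
from h import *
s=cam("scene");t=cam("top")
np.set_printoptions(precision=4,suppress=True)
ps=(350+301/16-.5,265+248/16-.5)
for x in (240,250,258):
  pt=(410+x/16-.5,185+252/16-.5)
  ctr,g=tri(s,ps,t,pt); print("ring tri",ctr,g,plane(s,*ps,.057),plane(t,*pt,.057))
# tab top center in both: scene tab top ~ ; top view tab top ~(445,228)
print(tri(s,(350+352/16-.5,265+310/16-.5),t,(410+430/16-.5,185+228/16-.5)))
print(tri(s,(350+352/16-.5,265+405/16-.5),t,(410+350/16-.5,185+290/16-.5)))
E
```

```text
ring tri [ 0.4989 -0.2798  0.0595] 0.00028967841712709185 [ 0.4994 -0.279   0.057 ] [ 0.4995 -0.2804  0.057 ]
ring tri [ 0.4982 -0.2806  0.0624] 0.00034752467626989397 [ 0.4994 -0.279   0.057 ] [ 0.4994 -0.282   0.057 ]
ring tri [ 0.4976 -0.2812  0.0647] 0.0003936018470876666 [ 0.4994 -0.279   0.057 ] [ 0.4993 -0.2832  0.057 ]
(array([ 0.494 , -0.3014,  0.0897]), np.float64(0.0013453168756109664))
(array([ 0.4972, -0.3021,  0.038 ]), np.float64(0.0024198897961841413))
```

```bash
python3 - <<'E'
from h import *
s=cam("scene");t=cam("top")
np.set_printoptions(precision=4,suppress=True)
for z in(.05,.1,.15,.2,.25,.31): print(z,"wheel",plane(t,417,195,z)[:2],"rest",plane(t,427,217,z)[:2], "wheeltop/bot",plane(t,397,130,z)[:2],plane(t,408,225,z)[:2])
st=robot.read_state();R=Rn.from_rotvec(st["orientation"]).as_matrix();print(R)
crop(t,360,120,440,260,"t_gr",4);crop(s,280,180,420,320,"s_gr",4)
E
```

```text
0.05 wheel [ 0.5156 -0.2649] rest [ 0.4583 -0.2834] wheeltop/bot [ 0.6899 -0.2336] [ 0.4418 -0.2338]
0.1 wheel [ 0.5051 -0.2531] rest [ 0.4502 -0.2708] wheeltop/bot [ 0.672  -0.2232] [ 0.4344 -0.2233]
0.15 wheel [ 0.4945 -0.2413] rest [ 0.4421 -0.2582] wheeltop/bot [ 0.654  -0.2127] [ 0.427  -0.2128]
0.2 wheel [ 0.484  -0.2295] rest [ 0.434  -0.2456] wheeltop/bot [ 0.6361 -0.2022] [ 0.4196 -0.2024]
0.25 wheel [ 0.4735 -0.2176] rest [ 0.4259 -0.233 ] wheeltop/bot [ 0.6181 -0.1917] [ 0.4123 -0.1919]
0.31 wheel [ 0.4609 -0.2035] rest [ 0.4162 -0.2178] wheeltop/bot [ 0.5966 -0.1791] [ 0.4034 -0.1793]
[[ 0.      0.9273  0.3744]
 [-0.0001  0.3744 -0.9273]
 [-1.      0.      0.0001]]
```

View pics/s_gr.png

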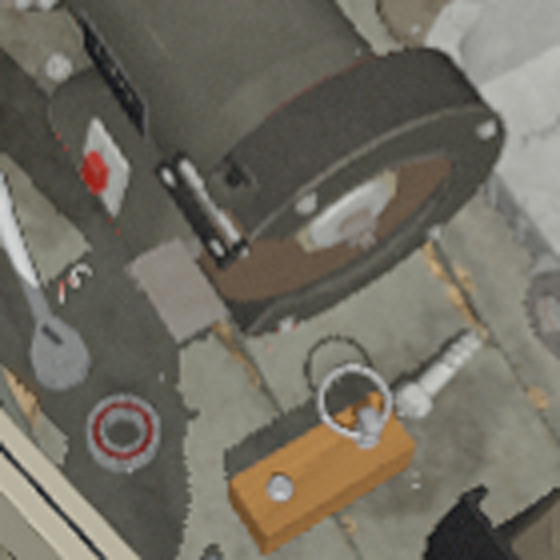

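View pics/t_gr.png

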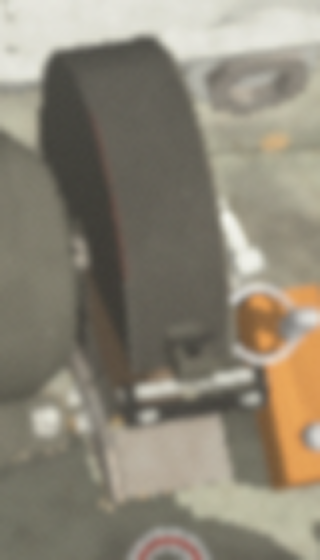

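```bash
cat >> h.py <<'E'
np.set_printoptions(precision=4,suppress=True)
def row(p,yaw):
    """jog row for TCP at p, tool down, tool z at yaw in world"""
    st=robot.read_state();R=Rn.from_rotvec(st["orientation"]).as_matrix()
    z=np.array([np.cos(yaw),np.sin(yaw),0]);x=np.array([0,0,-1.]);Rt=np.stack([x,np.cross(z,x),z],1)
    d=R.T@(np.array(p)-st["tool_pos"])*100; a=np.degrees(Rn.from_matrix(R.T@Rt).as_rotvec())
    print("row",np.round(d,2),np.round(a,2)," |d|cm",np.linalg.norm(d).round(2))
def show():
    st=robot.read_state();R=Rn.from_rotvec(st["orientation"]).as_matrix()
    print("t",st["t"],"tcp",st["tool_pos"],"zyaw",np.arctan2(R[1,2],R[0,2]).round(4),"xdir",R[:,0],"F",st["force"],"M",st["wrist_torque"],"open",st["opening"].__round__(4))
E
python3 - <<'E'
from h import *
s=cam("scene");t=cam("top")
for z in(.15,.2,.25,.3,.35): print(z,[plane(t,*p,z)[:2] for p in((490,199),(461,120),(470,180))])
print(tri(t,(427,216),s,(340,241)))
print(tri(t,(475,190),s,(390,318)), tri(t,(463,150),s,(430,260)))
row((.497,-.3035,.16),-.12)
E
```

```text
0.15 [array([ 0.4732, -0.4098]), array([ 0.6693, -0.369 ]), array([ 0.5212, -0.3692])]
0.2 [array([ 0.4636, -0.3901]), array([ 0.6506, -0.3513]), array([ 0.5094, -0.3515])]
0.25 [array([ 0.4541, -0.3705]), array([ 0.632 , -0.3335]), array([ 0.4977, -0.3337])]
0.3 [array([ 0.4446, -0.3508]), array([ 0.6133, -0.3158]), array([ 0.4859, -0.3159])]
0.35 [array([ 0.4351, -0.3312]), array([ 0.5947, -0.298 ]), array([ 0.4742, -0.2982])]
(array([ 0.428 , -0.2284,  0.2716]), np.float64(0.007009879049971151))
(array([ 0.5019, -0.4004,  0.0833]), np.float64(0.017644825707152176)) (array([ 0.5937, -0.3447,  0.2184]), np.float64(0.038709330808631225))
row [  5.87  34.72 -13.25] [-61.14   0.     0.  ]  |d|cm 37.62
```

```bash
python3 - <<'E'
from h import *
s=cam("scene");t=cam("top")
crop(s,340,230,540,380,"s_bl",4);crop(t,420,70,580,220,"t_bl",5)
E
```

```text
(no output)
```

View pics/s_bl.png

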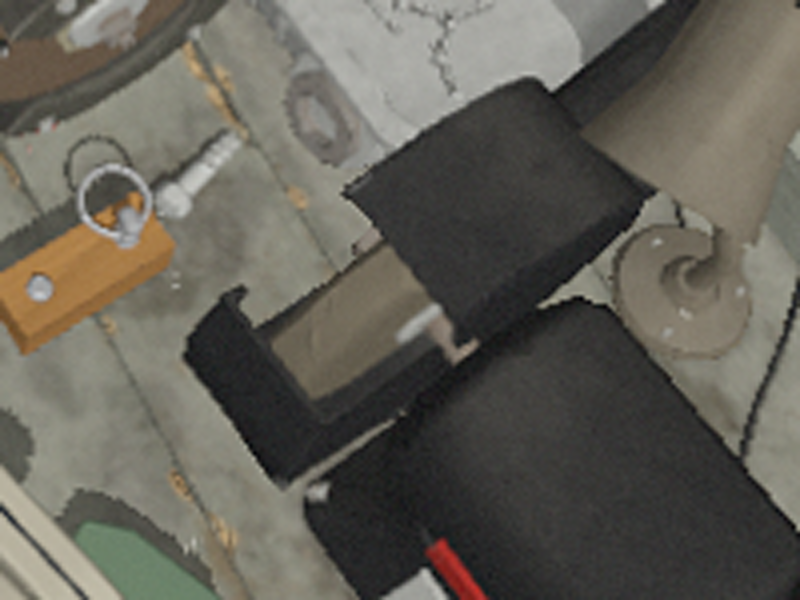

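View pics/t_bl.png

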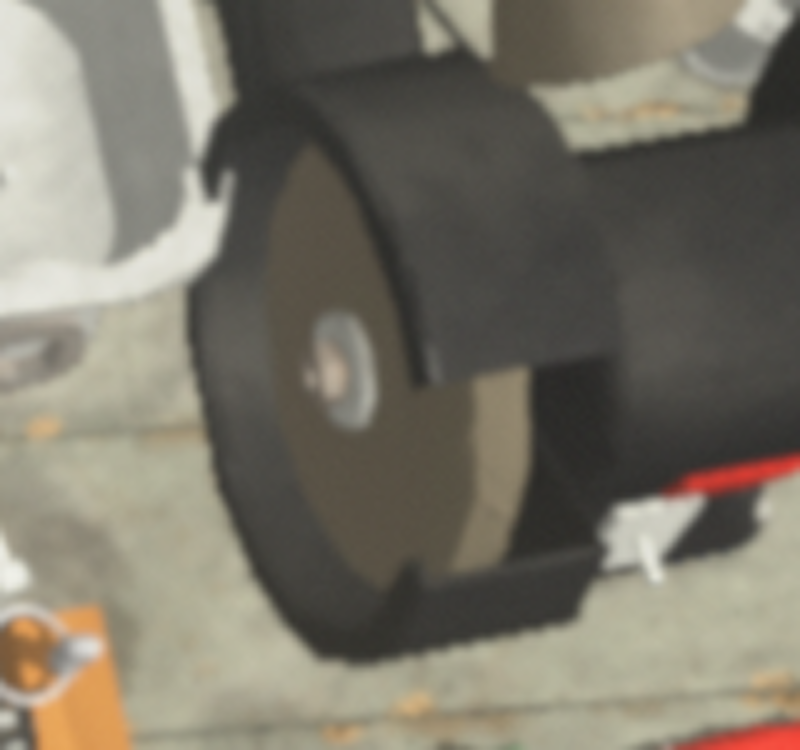

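```bash
python3 - <<'E'
from h import *
s=cam("scene");t=cam("top")
T=lambda u,v:(420+u/5-.4,70+v/5-.4);S=lambda u,v:(340+u/4-.4,230+v/4-.4)
print(tri(t,T(425,383),s,S(345,190)),tri(t,T(340,655),s,S(185,355)))
E
```

```text
(array([ 0.5507, -0.3974,  0.3014]), np.float64(0.0008368296003838531)) (array([ 0.4702, -0.4069,  0.1408]), np.float64(0.0028023535990293353))
```

```bash
python3 - <<'E'
from h import *
row((.33,-.3035,.22),-.12)
E
```

```text
row [ -0.13  19.23 -19.5 ] [-61.14   0.     0.  ]  |d|cm 27.39
```

Call:
{"name": "jog_arm", "arguments": {
  "targets": [
    [0,5,-5,-10.2,0,0,0.4],
    [0,10,-10,-20.4,0,0,0.4],
    [0,15,-15,-30.6,0,0,0.4],
    [-0.1,19.2,-19.5,-40.8,0,0,0.4],
    [-0.1,19.2,-19.5,-51,0,0,0.4]
  ]
}}

```text
t: 1.52
tool_pos: [0.3307, -0.301, 0.2199]
orientation: [0.226, 1.558, -0.226]
force: [0.2, -0.5, 0.1]
opening: 0.056
```

```bash
python3 - <<'E'
from h import *
show();row((.33,-.3035,.22),-.12)
row((.497,-.3035,.16),-.12)
E
```

```text
t 1.525 tcp [ 0.3307 -0.301   0.2199] zyaw -0.2885 xdir [ 0.0009 -0.0002 -1.    ] F [ 0.1566 -0.5222  0.1411] M [-0.0425 -0.0519  0.0184] open 0.056
row [-0.01 -0.25  0.01] [-9.66  0.05 -0.  ]  |d|cm 0.26
row [ 6.01  4.5  16.01] [-9.66  0.05 -0.  ]  |d|cm 17.68
```

Call:
{"name": "jog_arm", "arguments": {
  "targets": [
    [1,1,4,-9.7,0,0,0.4],
    [3,2.5,9,-9.7,0,0,0.4],
    [5,4,14,-9.7,0,0,0.4],
    [6,4.5,16,-9.7,0,0,0.4],
    [6,4.5,16,-9.7,0,0,0.4]
  ]
}}

```text
t: 2.15
tool_pos: [0.4972, -0.3026, 0.1586]
orientation: [0.093, 1.57, -0.091]
force: [-0.7, 0.1, -0.4]
opening: 0.0559
```

```bash
python3 - <<'E'
from h import *
show();row((.4965,-.3035,.062),-.12)
s=cam("scene");t=cam("top")
crop(s,300,180,440,320,"s1",5);crop(t,370,120,510,260,"t1",5)
E
```

```text
t 2.15 tcp [ 0.4972 -0.3026  0.1586] zyaw -0.1177 xdir [-0.0012  0.0014 -1.    ] F [-0.6645  0.1485 -0.4245] M [-0.0181 -0.0423 -0.0044] open 0.0559
row [ 9.66 -0.11 -0.05] [ 0.13 -0.08 -0.07]  |d|cm 9.66
```

View pics/s1.png

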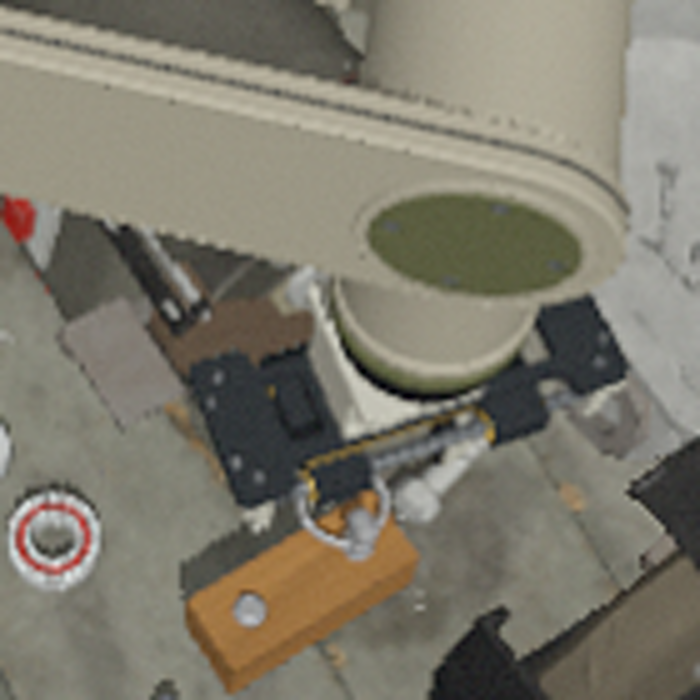

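View pics/t1.png

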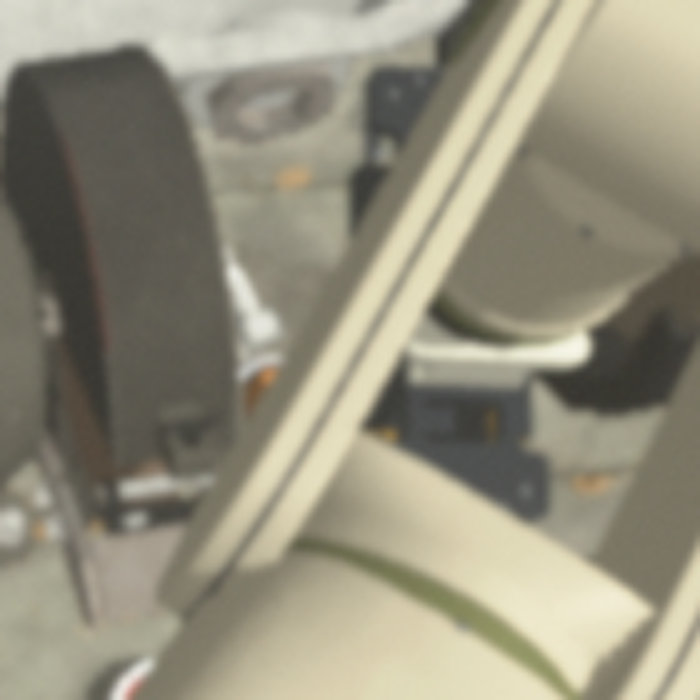

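Call:
{"name": "jog_arm", "arguments": {
  "targets": [
    [2.5,0,0,0,0,0,0.4],
    [5,-0.1,0,0,0,0,0.4],
    [7,-0.1,0,0,0,0,0.4],
    [8,-0.1,0,0,0,0,0.4]
  ]
}}

```text
t: 2.75
tool_pos: [0.4955, -0.3044, 0.0796]
orientation: [0.094, 1.569, -0.094]
force: [0.7, -0.1, 0.2]
opening: 0.0558
```

```bash
python3 - <<'E'
from h import *
show();row((.4965,-.3035,.0625),-.12)
s=cam("scene")
print((proj(s,[(.4965,-.3035,.085),robot.read_state()["tool_pos"]])-[330,240])*8)
crop(s,330,240,410,310,"s2",8)
E
```

```text
t 2.75 tcp [ 0.4955 -0.3044  0.0796] zyaw -0.1197 xdir [-0.0003  0.0003 -1.    ] F [ 0.6608 -0.1067  0.1602] M [-0.0741 -0.0966  0.0014] open 0.0558
row [1.71 0.1  0.09] [ 0.02 -0.02 -0.02]  |d|cm 1.71
[[342.3042 357.2442]
 [337.905  367.0164]]
```

View pics/s2.png

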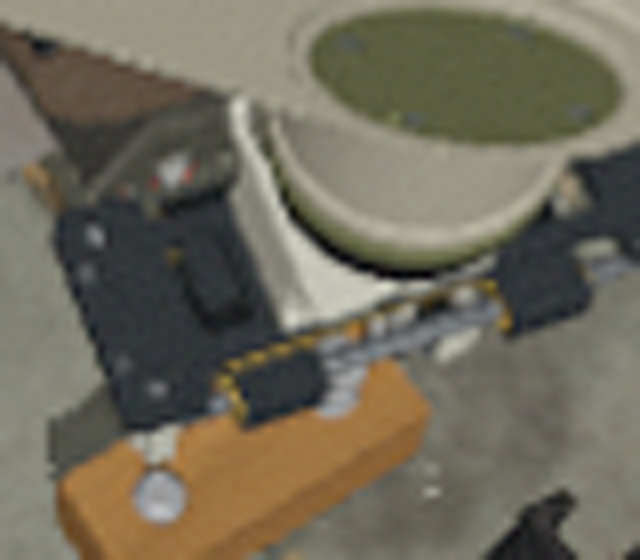

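Call:
{"name": "jog_arm", "arguments": {
  "targets": [
    [1,0.1,0.1,0,0,0,0.4],
    [1.7,0.1,0.1,0,0,0,0.4],
    [1.7,0.1,0.1,0,0,0,0.6],
    [1.7,0.1,0.1,0,0,0,0.8],
    [1.7,0.1,0.1,0,0,0,1]
  ],
  "squeeze": 15
}}

```text
t: 3.42
tool_pos: [0.4966, -0.3034, 0.062]
orientation: [0.094, 1.569, -0.093]
force: [-0.0, -0.1, 0.7]
opening: 0.0301
```

Call:
{"name": "jog_arm", "arguments": {
  "targets": [
    [0,0,0,0,0,0,1],
    [0,0,0,0,0,0,1],
    [0,0,0,0,0,0,1]
  ],
  "squeeze": 40
}}

```text
t: 3.8
tool_pos: [0.4968, -0.3036, 0.0623]
orientation: [0.094, 1.569, -0.094]
force: [-0.3, -1.3, 1.2]
opening: 0.0127
```

```bash
python3 - <<'E'
from h import *
show()
E
```

```text
t 3.8 tcp [ 0.4968 -0.3036  0.0623] zyaw -0.1195 xdir [-0.0001  0.0002 -1.    ] F [-0.267  -1.2584  1.2472] M [-0.037  -0.099  -0.0574] open 0.0127
```

Call:
{"name": "jog_arm", "arguments": {
  "targets": [
    [-0.5,0,0,0,0,0,1],
    [-1.5,0,0,0,0,0,1],
    [-3,0,0,0,0,0,1],
    [-5,0,0,0,0,0,1],
    [-7,0,0,0,0,0,1]
  ]
}}

```text
t: 4.42
tool_pos: [0.4972, -0.3038, 0.1344]
orientation: [0.093, 1.568, -0.094]
force: [0.7, -0.5, -2.0]
opening: 0.0129
```

```bash
python3 - <<'E'
from h import *
show();s=cam("scene")
crop(s,330,200,430,310,"s3",6); row((.47,-.31,.45),-.12)
E
```

```text
t 4.425 tcp [ 0.4972 -0.3038  0.1344] zyaw -0.1195 xdir [ 0.0009 -0.0005 -1.    ] F [ 0.6742 -0.5155 -2.0454] M [-0.0085 -0.104  -0.0074] open 0.0129
row [-31.23  -0.93  -2.63] [0.03 0.27 0.15]  |d|cm 31.36
```

View pics/s3.png

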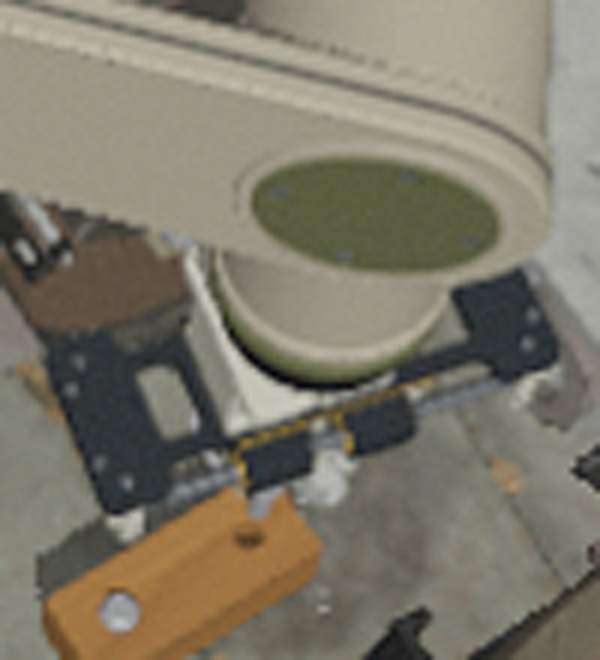

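Call:
{"name": "jog_arm", "arguments": {
  "targets": [
    [-6,0,0,0,0,0,1],
    [-12,0,-0.5,0,0,0,1],
    [-18,0,-1,0,0,0,1],
    [-24,0,-2,0,0,0,1],
    [-30,0,-2.6,0,0,0,1]
  ]
}}

```text
t: 5.1
tool_pos: [0.4708, -0.3005, 0.4405]
orientation: [0.091, 1.563, -0.097]
force: [0.6, -0.5, -1.7]
opening: 0.013
```

```bash
python3 - <<'E'
from h import *
show();row((.47,.0,.45),-.12);row((.49,.30,.45),-.18)
s=cam("scene");crop(s,280,150,440,290,"s4",5)
print((proj(s,robot.read_state()["tool_pos"])-[280,150])*5)
E
```

```text
t 5.1 tcp [ 0.4708 -0.3005  0.4405] zyaw -0.1196 xdir [ 0.0055 -0.004  -1.    ] F [ 0.6326 -0.5001 -1.7086] M [-0.0998 -0.0354  0.0038] open 0.013
row [-1.07 29.82 -3.66] [0.02 0.34 0.19]  |d|cm 30.06
row [-1.17 59.85 -5.25] [3.46 0.35 0.18]  |d|cm 60.09
[[494.3175 368.0678]]
```

View pics/s4.png

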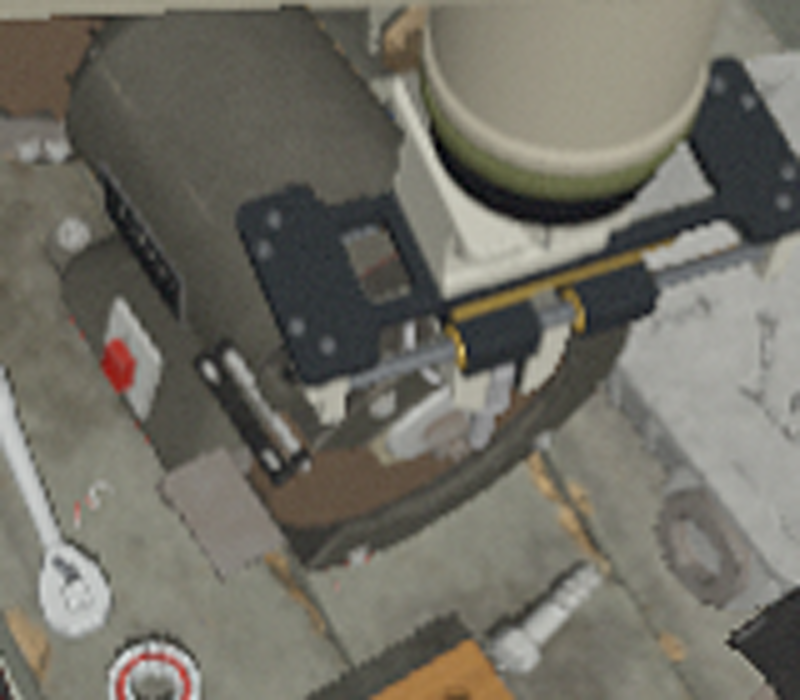

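```bash
python3 - <<'E'
from h import *
s=cam("scene");t=cam("top")
print(tri(t,(305,148),s,(362,150)),tri(t,(262,80),s,(376,95)))
row((.44,-.0,.45),-.12);row((.46,.29,.44),-.18)
E
```

```text
(array([0.61  , 0.0055, 0.2268]), np.float64(0.02072063805651065)) (array([0.7052, 0.0845, 0.3327]), np.float64(0.015042531246977754))
row [-0.97 29.54 -6.77] [0.02 0.73 0.42]  |d|cm 30.32
row [-0.21 58.58 -8.26] [3.46 0.75 0.4 ]  |d|cm 59.16
```

Call:
{"name": "jog_arm", "arguments": {
  "targets": [
    [-0.9,6,-2,0,0.7,0.4,1],
    [-0.9,12,-4,0,0.7,0.4,1],
    [-0.9,18,-5,0,0.7,0.4,1],
    [-0.9,24,-6,0,0.7,0.4,1],
    [-0.9,30,-7,0,0.7,0.4,1]
  ]
}}

```text
t: 5.88
tool_pos: [0.4376, 0.0067, 0.4475]
orientation: [0.094, 1.57, -0.094]
force: [-0.5, -0.2, -1.2]
opening: 0.0129
```

```bash
python3 - <<'E'
from h import *
show();row((.46,.29,.44),-.18)
E
```

```text
t 5.875 tcp [0.4376 0.0067 0.4475] zyaw -0.12 xdir [-0.0013 -0.0002 -1.    ] F [-0.4657 -0.1579 -1.1757] M [ 0.0238 -0.1098 -0.024 ] open 0.0129
row [ 0.74 28.39 -1.16] [ 3.44 -0.07  0.02]  |d|cm 28.42
```

Call:
{"name": "jog_arm", "arguments": {
  "targets": [
    [0,6,0,1,0,0,1],
    [0,12,0,2,0,0,1],
    [0.2,18,-0.3,3.4,0,0,1],
    [0.4,24,-0.8,3.4,0,0,1],
    [0.7,28.4,-1.2,3.4,0,0,1]
  ]
}}

```text
t: 6.5
tool_pos: [0.4588, 0.2926, 0.4383]
orientation: [0.138, 1.57, -0.141]
force: [-0.2, -0.1, -1.6]
opening: 0.0124
```

```bash
python3 - <<'E'
from h import *
show()
t=cam("top");cv2.imwrite("pics/t5.png",t["frame"][:,:,::-1])
im=cv2.imread("pics/top0.png"); cv2.imwrite("pics/pinz.png",cv2.resize(im[205:230,172:207],None,fx=20,fy=20,interpolation=cv2.INTER_CUBIC))
g=im[205:230,172:207].astype(int)
print("sat/bright");print(g.min(2))
E
```

```text
t 6.5 tcp [0.4588 0.2926 0.4383] zyaw -0.1778 xdir [-0.0039 -0.0013 -1.    ] F [-0.2084 -0.1342 -1.6415] M [-0.0533 -0.0721  0.0183] open 0.0124
sat/bright
[[105 108 101 120 143 159 161 160 159 161 163 166 168 167 165 161 159 157
  152 152 152 156 159 157 143 123 111 107 107 112 119 128 131 132 132]
 [104 110 105 122 146 159 163 164 164 166 166 167 166 166 164 157 152 146
  144 143 145 150 154 146 126 109 103 103 105 112 119 128 131 132 132]
 [104 110 108 129 152 162 163 165 166 167 169 167 168 163 157 148 138 129
  125 127 133 141 142 135 116 103 100 101 105 113 121 127 130 133 131]
 [101 113 117 138 158 164 165 166 166 168 168 167 164 156 145 132 119 109
  106 108 117 123 124 119 107  99  99 100 107 120 126 131 133 133 132]
 [102 115 127 147 159 163 164 165 165 166 165 161 151 137 124 113 102  98
   97  98 101 105 106 104 100  98  97 100 113 130 136 137 139 138 134]
 [103 117 132 145 154 156 156 157 157 158 157 149 134 121 113 105 101  97
   97  97  98  98  98  97  98  97  98 105 126 142 149 148 145 139 128]
 [104 116 122 129 134 137 137 138 138 142 146 143 135 128 124 119 114 110

[... 1981 characters left out ...]
 141 141 139 140 144 145 142 140 135 127 120 115
  110 107 107 105 104 103 102 110 128 147 156 158 153 130 111 105 104]
 [127 136 140 138 139 141 140 139 139 140 142 146 151 153 153 146 140 134
  125 119 114 109 106 104 103 110 122 137 145 150 151 139 121 109 103]
 [130 140 141 138 138 138 140 141 140 140 140 144 151 154 157 156 154 150
  144 138 132 123 116 114 110 109 119 129 134 141 149 149 138 123 112]
 [135 142 142 138 138 138 141 142 142 142 140 142 146 150 152 154 157 158
  156 154 148 141 136 131 119 119 128 132 134 133 139 146 144 138 130]
 [139 146 143 140 137 137 139 143 143 141 140 139 139 142 145 149 154 158
  161 159 155 152 151 145 131 135 148 153 148 140 137 138 138 140 142]]
```

View pics/t5.png

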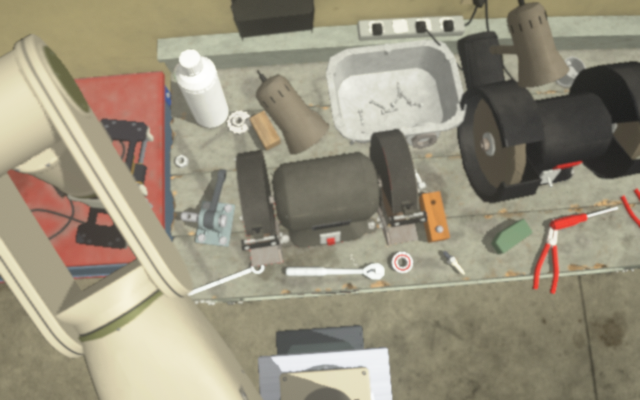

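View pics/pinz.png

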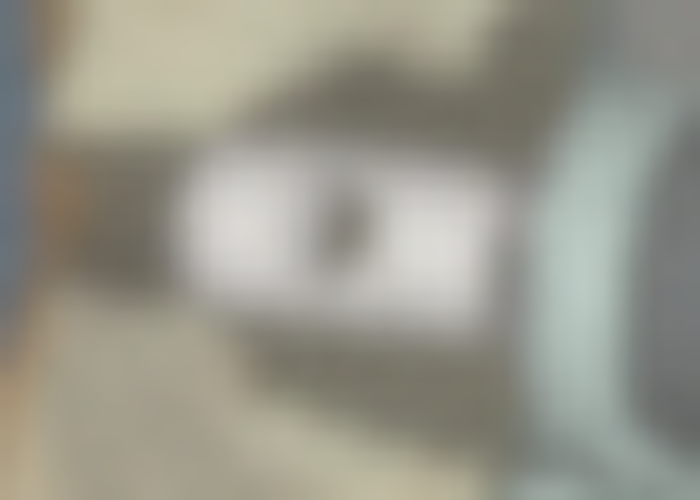

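```bash
cp pics/top0.png top0.png; python3 - <<'E'
from h import *
t=cam("top"); im=cv2.imread("top0.png").min(2).astype(float)
from scipy.ndimage import gaussian_filter1d
pts=[]
for c in list(range(182,188))+list(range(192,196)):
    col=im[205:228,c]; m=col[3:].max(); ed=[]
    d=np.diff(col); 
    # subpixel gradient centroids
    a=np.clip(d[2:11],0,None); b=np.clip(-d[10:20],0,None)
    e1=(a*(np.arange(2,11)+.5)).sum()/a.sum(); e2=(b*(np.arange(10,20)+.5)).sum()/b.sum()
    pts.append((c,205+(e1+e2)/2)); print(c,205+e1,205+e2,(e1+e2)/2+205)
W=np.array([plane(t,*p,.066)[:2] for p in pts]); k=np.polyfit(W[:,1],W[:,0],1); print("yaw",-np.arctan(k[0]),W.mean(0))
# ring of endpoints & hole
for p,z in(((188.7,215.7),.077),((180.3,215.6),.070),):
    print(plane(t,*p,z), plane(t,*p,.066))
E
```

```text
182 213.2450980392157 218.67241379310346 215.95875591615956
183 212.88805970149252 219.025 215.95652985074628
184 212.64473684210526 219.3804347826087 216.01258581235697
185 212.34146341463415 219.73157894736843 216.0365211810013
186 212.07142857142858 220.1206896551724 216.0960591133005
187 211.76865671641792 220.25714285714287 216.0128997867804
192 212.8148148148148 220.53809523809525 216.67645502645502
193 212.99107142857142 220.57407407407408 216.78257275132276
194 213.1 220.64814814814815 216.8740740740741
195 213.15686274509804 220.66666666666666 216.91176470588235
yaw -0.15198815386938205 [0.4988 0.3035]
[0.498  0.2993 0.077 ] [0.5002 0.302  0.066 ]
[0.5011 0.3218 0.07  ] [0.5019 0.3228 0.066 ]
```

```bash
python3 - <<'E'
from h import *
s=cam("scene");t=cam("top")
print(tri(t,(166,262),s,(243,141)),tri(t,(163,75),s,(358,92)))
row((.498,.2993,.20),-.17)
row((.48,.2993,.25),-.17)
crop(s,180,80,330,200,"s6",5)
E
```

```text
(array([ 0.3887,  0.3903, -0.0345]), np.float64(0.02476230883441151)) (array([0.8525, 0.3677, 0.0436]), np.float64(0.07473834753079482))
row [23.82  1.61  3.77] [-0.43 -0.22  0.16]  |d|cm 24.17
row [18.83  1.28  1.98] [-0.43 -0.22  0.16]  |d|cm 18.97
```

View pics/s6.png

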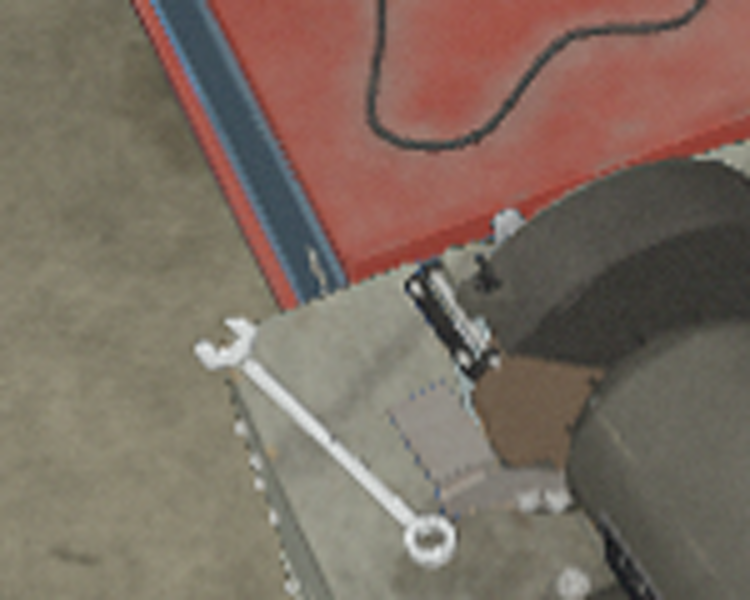

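```bash
python3 - <<'E'
from h import *
s=cam("scene");st=robot.read_state()
p=st["tool_pos"];print(proj(s,[p,p-[0,0,.054]]))
u,v=proj(s,p)[0].astype(int);u0=min(max(u-50,0),540);v0=max(v-50,0)
print(u0,v0);crop(s,u0,v0,u0+100,v0+100,"s7",6)
E
```

```text
[[258.6686  42.4499]
 [261.1643  58.7677]]
208 0
```

View pics/s7.png

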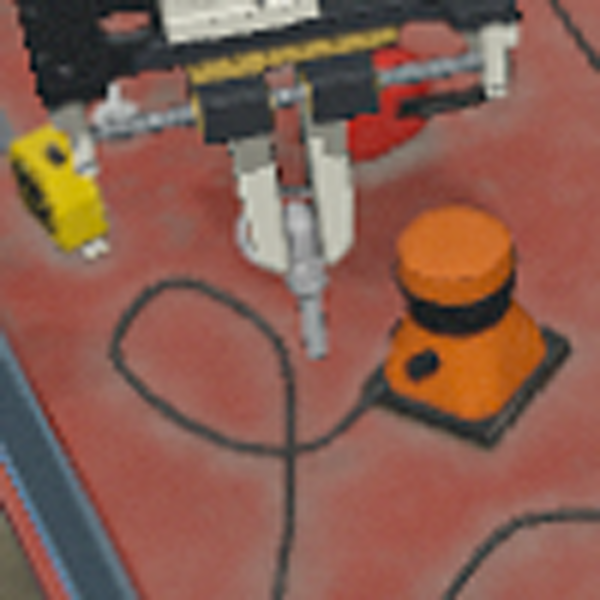

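Call:
{"name": "jog_arm", "arguments": {
  "targets": [
    [6,0.5,1,-0.4,-0.2,0.2,1],
    [12,1,2,-0.4,-0.2,0.2,1],
    [18,1.5,3,-0.4,-0.2,0.2,1],
    [23.8,1.6,3.8,-0.4,-0.2,0.2,1],
    [23.8,1.6,3.8,-0.4,-0.2,0.2,1]
  ]
}}

```text
t: 7.38
tool_pos: [0.4959, 0.2951, 0.1953]
orientation: [0.133, 1.575, -0.14]
force: [-0.1, -1.2, -0.1]
opening: 0.0128
```

```bash
python3 - <<'E'
from h import *
show();row((.498,.2993,.14),-.17)
s=cam("scene");t=cam("top");cv2.imwrite("pics/t8.png",t["frame"][:,:,::-1]);
crop(t,130,150,280,270,"t8c",5);crop(s,200,60,330,190,"s8",5)
print((proj(t,robot.read_state()["tool_pos"])-[130,150])*5)
E
```

```text
t 7.375 tcp [0.4959 0.2951 0.1953] zyaw -0.1742 xdir [-0.0088 -0.0038 -1.    ] F [-0.1301 -1.1525 -0.0991] M [-0.0493  0.0296 -0.021 ] open 0.0128
row [5.53 0.47 0.18] [-0.24 -0.46  0.3 ]  |d|cm 5.55
[[224.8621 273.4832]]
```

View pics/t8c.png

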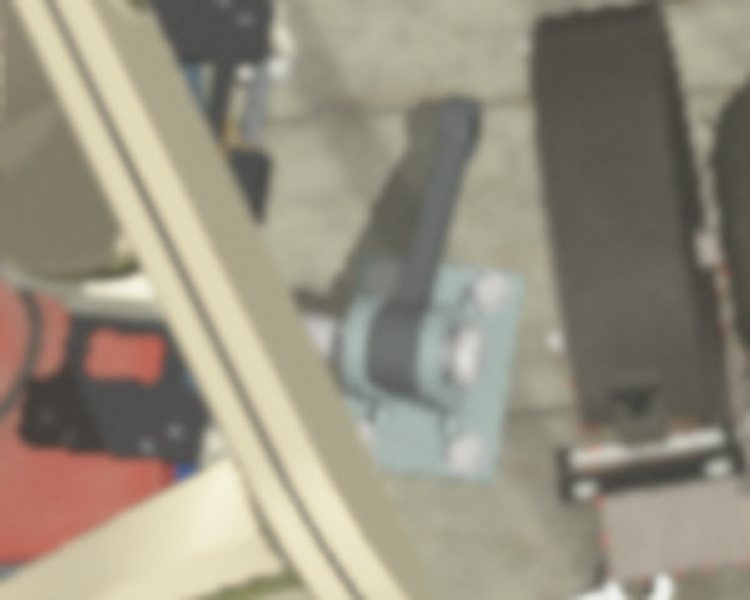

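View pics/s8.png

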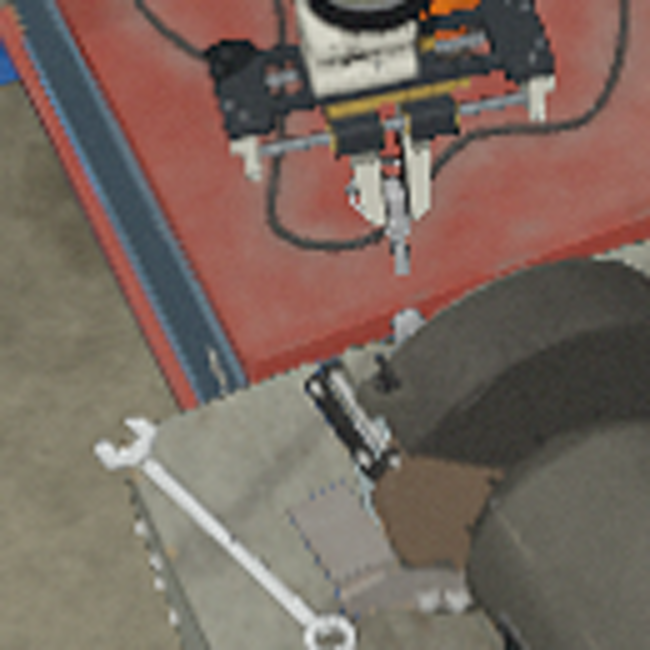

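```bash
python3 - <<'E'
from h import *
s=cam("scene");crop(s,265,90,300,135,"s9",16)
p=robot.read_state()["tool_pos"]
print("tip pred",(proj(s,p-[0,0,.0543])[0]-[265,90]+.5)*16)
y=-.17;ey=np.array([-np.sin(y),np.cos(y),0])
h=np.array([.498,.2993,.066])
for n,X in dict(hole_top=h+[0,0,.011],end_top=h+ey*.0195+[0,0,.011],end_c=h+ey*.0195).items(): print(n,X,(proj(s,X)[0]-[265,90]+.5)*16)
E
```

```text
tip pred [267.8459 347.0783]
hole_top [0.498  0.2993 0.077 ] [285.5155 590.7031]
end_top [0.5013 0.3185 0.077 ] [263.2984 520.4082]
end_c [0.5013 0.3185 0.066 ] [267.6955 555.3073]
```

View pics/s9.png

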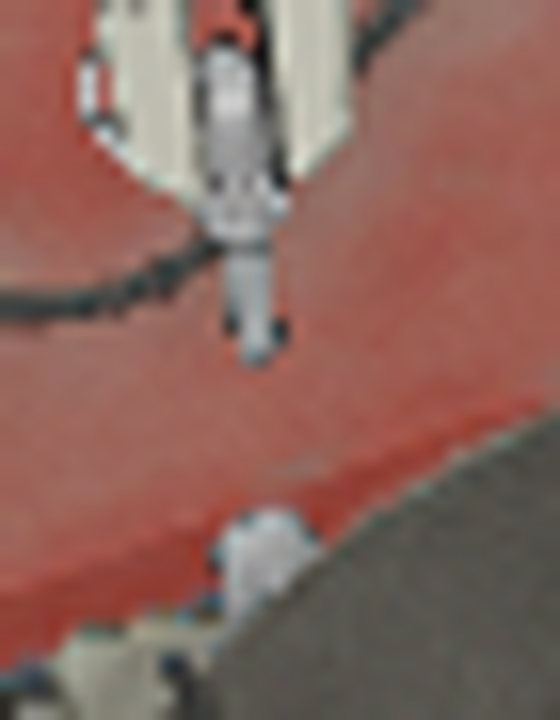

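Call:
{"name": "jog_arm", "arguments": {
  "targets": [
    [2,0.3,0.1,-0.2,-0.4,0.3,1],
    [4,0.5,0.2,-0.2,-0.4,0.3,1],
    [5,0.5,0.2,-0.2,-0.4,0.3,1],
    [5.5,0.5,0.2,-0.2,-0.4,0.3,1],
    [5.5,0.5,0.2,-0.2,-0.4,0.3,1]
  ]
}}

```text
t: 8.15
tool_pos: [0.5032, 0.3031, 0.1495]
orientation: [0.139, 1.555, -0.127]
force: [0.4, 0.2, -1.0]
opening: 0.0129
```

```bash
python3 - <<'E'
from h import *
show();row((.498,.2993,.135),-.17)
s=cam("scene");crop(s,265,90,300,135,"s10",16)
E
```

```text
t 8.15 tcp [0.5032 0.3031 0.1495] zyaw -0.1694 xdir [ 0.0119  0.0068 -0.9999] F [ 0.4466  0.2245 -1.0284] M [-0.0129 -0.0915  0.0068] open 0.0129
row [ 1.44 -0.48 -0.46] [ 0.04  0.61 -0.5 ]  |d|cm 1.58
```

View pics/s10.png

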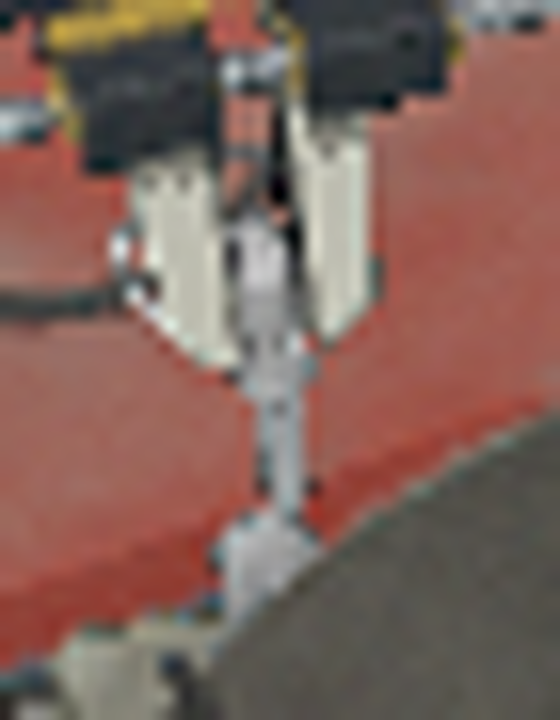

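Call:
{"name": "jog_arm", "arguments": {
  "targets": [
    [0.4,-0.5,-0.5,0,0.6,-0.5,1],
    [0.9,-0.5,-0.5,0,0.6,-0.5,1],
    [0.9,-0.5,-0.5,0,0.6,-0.5,1]
  ]
}}

```text
t: 8.57
tool_pos: [0.4974, 0.299, 0.1402]
orientation: [0.133, 1.567, -0.133]
force: [0.4, 0.3, -0.4]
opening: 0.0126
```

```bash
python3 - <<'E'
from h import *
show();row((.498,.2993,.135),-.17)
E
```

```text
t 8.575 tcp [0.4974 0.299  0.1402] zyaw -0.1694 xdir [-0.0001 -0.0002 -1.    ] F [ 0.353   0.3307 -0.3962] M [-0.0124 -0.0687  0.0134] open 0.0126
row [0.52 0.04 0.05] [ 0.03 -0.    0.01]  |d|cm 0.52
```

Call:
{"name": "jog_arm", "arguments": {
  "targets": [
    [0.3,0,0,0,0,0,1],
    [0.6,0,0,0,0,0,1],
    [0.7,0,0,0,0,0,1]
  ]
}}

```text
t: 8.95
tool_pos: [0.4973, 0.2989, 0.1328]
orientation: [0.133, 1.567, -0.133]
force: [0.1, -0.5, -2.1]
opening: 0.0127
```

Call:
{"name": "jog_arm", "arguments": {
  "targets": [
    [0.1,0,0,0,0,0,1],
    [0.2,0,0,0,0,0,1]
  ]
}}

```text
t: 9.2
tool_pos: [0.4973, 0.299, 0.1308]
orientation: [0.133, 1.567, -0.133]
force: [-0.4, -0.1, 1.4]
opening: 0.013
```

```bash
python3 - <<'E'
from h import *
show()
E
```

```text
t 9.2 tcp [0.4973 0.299  0.1308] zyaw -0.1694 xdir [-0.0004 -0.0003 -1.    ] F [-0.3636 -0.063   1.3882] M [-0.0796  0.011   0.0083] open 0.013
```

Call:
{"name": "jog_arm", "arguments": {
  "targets": [
    [0.1,0,0,0,0,0,1],
    [0.1,0,0,0,0,0,1]
  ]
}}

```text
t: 9.45
tool_pos: [0.4975, 0.2992, 0.1299]
orientation: [0.133, 1.567, -0.133]
force: [0.8, 1.0, -1.7]
opening: 0.0126
```

```bash
python3 - <<'E'
from h import *
show()
E
```

```text
t 9.45 tcp [0.4975 0.2992 0.1299] zyaw -0.1694 xdir [ 0.0001  0.0003 -1.    ] F [ 0.8138  1.0288 -1.6742] M [ 0.2635 -0.2087  0.008 ] open 0.0126
```

Call:
{"name": "jog_arm", "arguments": {
  "targets": [
    [0.1,0,0,0,0,0,1],
    [0.2,0,0,0,0,0,1],
    [0.2,0,0,0,0,0,1]
  ]
}}

```text
t: 9.82
tool_pos: [0.4975, 0.2993, 0.1278]
orientation: [0.133, 1.567, -0.133]
force: [0.5, 2.4, -1.6]
opening: 0.0128
```

```bash
python3 - <<'E'
from h import *
show()
E
```

```text
t 9.825 tcp [0.4975 0.2993 0.1278] zyaw -0.1693 xdir [ 0.      0.0003 -1.    ] F [ 0.5092  2.4323 -1.6065] M [ 0.3055 -0.1901  0.0048] open 0.0128
```

Call:
{"name": "jog_arm", "arguments": {
  "targets": [
    [0.0,0.06,0.02,0,0,0,1],
    [0.1,0.08,0.02,0,0,0,1],
    [0.2,0.08,0.02,0,0,0,1]
  ]
}}

```text
t: 10.2
tool_pos: [0.4977, 0.2999, 0.1256]
orientation: [0.133, 1.567, -0.133]
force: [0.7, 0.4, -1.6]
opening: 0.0128
```

```bash
python3 - <<'E'
from h import *
show()
s=cam("scene");crop(s,265,90,300,135,"s11",16)
E
```

```text
t 10.2 tcp [0.4977 0.2999 0.1256] zyaw -0.1694 xdir [-0.0003  0.     -1.    ] F [ 0.7034  0.3778 -1.6086] M [-0.0666 -0.0946  0.0399] open 0.0128
```

View pics/s11.png

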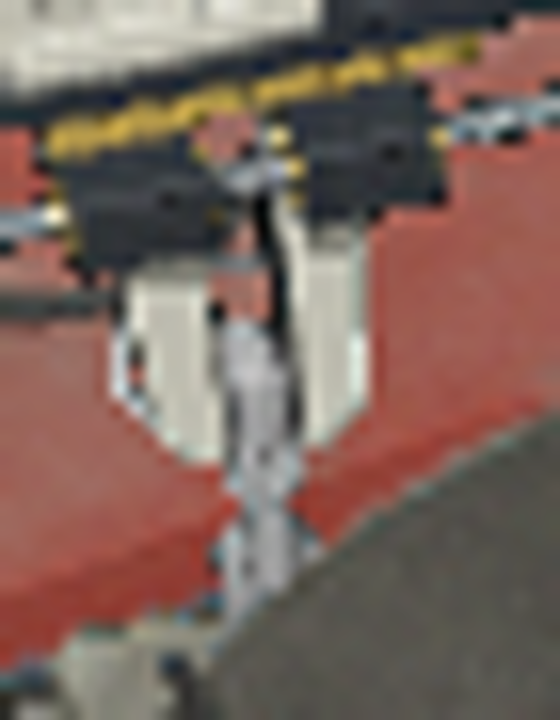

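Call:
{"name": "jog_arm", "arguments": {
  "targets": [
    [0.2,0.02,0.02,0,0,0,1],
    [0.4,0.02,0.02,0,0,0,1],
    [0.6,0.02,0.02,0,0,0,1]
  ]
}}

```text
t: 10.62
tool_pos: [0.4978, 0.3, 0.1192]
orientation: [0.133, 1.567, -0.133]
force: [0.4, 0.7, -2.0]
opening: 0.0126
```

```bash
python3 - <<'E'
from h import *
show()
E
```

```text
t 10.625 tcp [0.4978 0.3    0.1192] zyaw -0.1694 xdir [-0.0006 -0.0001 -1.    ] F [ 0.431   0.6779 -1.9901] M [-0.0691 -0.071   0.0125] open 0.0126
```

Call:
{"name": "jog_arm", "arguments": {
  "targets": [
    [0.2,0,0,0,0,0,1],
    [0.4,0,0,0,0,0,1],
    [0.6,0,0,0,0,0,1]
  ]
}}

```text
t: 11.0
tool_pos: [0.4978, 0.3, 0.1131]
orientation: [0.133, 1.567, -0.133]
force: [-0.7, 0.8, -2.3]
opening: 0.0128
```

```bash
python3 - <<'E'
from h import *
show()
E
```

```text
t 11.0 tcp [0.4978 0.3    0.1131] zyaw -0.1694 xdir [-0.0005 -0.0001 -1.    ] F [-0.7445  0.7653 -2.2952] M [-0.0194 -0.0803 -0.0079] open 0.0128
```

Call:
{"name": "jog_arm", "arguments": {
  "targets": [
    [0.2,0,0,0,0,0,1],
    [0.4,0,0,0,0,0,1],
    [0.5,0,0,0,0,0,1]
  ]
}}

```text
t: 11.38
tool_pos: [0.4977, 0.3, 0.1079]
orientation: [0.133, 1.567, -0.133]
force: [0.4, 0.8, -0.7]
opening: 0.0129
```

```bash
python3 - <<'E'
from h import *
show()
E
```

```text
t 11.375 tcp [0.4977 0.3    0.1079] zyaw -0.1694 xdir [-0.0008 -0.0002 -1.    ] F [ 0.4255  0.7628 -0.7467] M [-0.0268 -0.0757 -0.0508] open 0.0129
```

Going smoothly. Continuing down in small steps.

Call:
{"name": "jog_arm", "arguments": {
  "targets": [
    [0.2,0,0,0,0,0,1],
    [0.4,0,0,0,0,0,1],
    [0.5,0,0,0,0,0,1]
  ]
}}

```text
t: 11.75
tool_pos: [0.4976, 0.2999, 0.1027]
orientation: [0.133, 1.568, -0.133]
force: [-0.2, 0.9, -1.6]
opening: 0.0132
```

```bash
python3 - <<'E'
from h import *
show()
E
```

```text
t 11.75 tcp [0.4976 0.2999 0.1027] zyaw -0.1694 xdir [-0.001  -0.0003 -1.    ] F [-0.1574  0.9237 -1.6299] M [-0.0471 -0.0701  0.0391] open 0.0132
```

Call:
{"name": "jog_arm", "arguments": {
  "targets": [
    [0.2,0,0,0,0,0,1],
    [0.4,0,0,0,0,0,1],
    [0.5,0,0,0,0,0,1]
  ]
}}

```text
t: 12.12
tool_pos: [0.4975, 0.2999, 0.0974]
orientation: [0.133, 1.568, -0.133]
force: [-0.5, 1.0, -1.1]
opening: 0.0127
```

Call:
{"name": "jog_arm", "arguments": {
  "targets": [
    [0.1,0,0,0,0,0,1],
    [0.2,0,0,0,0,0,1]
  ]
}}

```text
t: 12.38
tool_pos: [0.4975, 0.2999, 0.0953]
orientation: [0.133, 1.568, -0.133]
force: [-0.3, -0.5, -0.8]
opening: 0.0131
```

```bash
python3 - <<'E'
from h import *
show()
E
```

```text
t 12.375 tcp [0.4975 0.2999 0.0953] zyaw -0.1694 xdir [-0.0012 -0.0005 -1.    ] F [-0.2779 -0.4737 -0.7856] M [ 0.0145 -0.0994 -0.0165] open 0.0131
```

Seat expected at TCP z ≈ 0.0933.

Call:
{"name": "jog_arm", "arguments": {
  "targets": [
    [0.1,0,0,0,0,0,1],
    [0.15,0,0,0,0,0,1]
  ]
}}

```text
t: 12.62
tool_pos: [0.4975, 0.2998, 0.0938]
orientation: [0.133, 1.568, -0.133]
force: [-0.0, 0.3, -0.9]
opening: 0.0128
```

Call:
{"name": "jog_arm", "arguments": {
  "targets": [
    [0.06,0,0,0,0,0,1],
    [0.06,0,0,0,0,0,1]
  ]
}}

```text
t: 12.88
tool_pos: [0.4976, 0.2999, 0.0933]
orientation: [0.133, 1.568, -0.133]
force: [-0.2, 0.1, -0.6]
opening: 0.0128
```

```bash
python3 - <<'E'
from h import *
show()
E
```

```text
t 12.875 tcp [0.4976 0.2999 0.0933] zyaw -0.1694 xdir [-0.0011 -0.0004 -1.    ] F [-0.1921  0.1316 -0.5996] M [-0.0129 -0.0299 -0.0207] open 0.0128
```

Call:
{"name": "jog_arm", "arguments": {
  "targets": [
    [0.06,0,0,0,0,0,1],
    [0.06,0,0,0,0,0,1]
  ]
}}

```text
t: 13.12
tool_pos: [0.4976, 0.2999, 0.0931]
orientation: [0.133, 1.568, -0.133]
force: [-2.2, -0.1, 3.2]
opening: 0.0127
```

Call:
{"name": "jog_arm", "arguments": {
  "targets": [
    [0.06,0,0,0,0,0,1],
    [0.06,0,0,0,0,0,1]
  ]
}}

```text
t: 13.38
tool_pos: [0.4977, 0.3, 0.093]
orientation: [0.133, 1.567, -0.133]
force: [-3.8, -2.0, 5.1]
opening: 0.0126
```

```bash
python3 - <<'E'
from h import *
show()
E
```

```text
t 13.375 tcp [0.4977 0.3    0.093 ] zyaw -0.1693 xdir [-0.0008 -0.0002 -1.    ] F [-3.7628 -1.9925  5.0752] M [-0.3216  0.5675 -0.0257] open 0.0126
```

Call:
{"name": "jog_arm", "arguments": {
  "targets": [
    [0,0,0,0,0,0,0.8],
    [0,0,0,0,0,0,0.6],
    [0,0,0,0,0,0,0.6],
    [0,0,0,0,0,0,0.6],
    [-0.5,0,0,0,0,0,0.6]
  ]
}}

```text
t: 14.0
tool_pos: [0.4973, 0.2998, 0.0977]
orientation: [0.132, 1.568, -0.134]
force: [-0.4, -0.3, -0.0]
opening: 0.0373
```

```bash
python3 - <<'E'
from h import *
show()
s=cam("scene");crop(s,265,90,300,135,"s12",16)
y=-.17;ey=np.array([-np.sin(y),np.cos(y),0]);h=np.array([.4977,.2999,.077])
row(h+ey*.046+[0,0,.12],-.17)
E
```

```text
t 14.0 tcp [0.4973 0.2998 0.0977] zyaw -0.1694 xdir [-0.0017 -0.0007 -1.    ] F [-0.4093 -0.2983 -0.0188] M [-0.068  -0.0626  0.0015] open 0.0373
row [-9.81  4.58 -0.02] [ 0.04 -0.01  0.  ]  |d|cm 10.83
```

View pics/s12.png

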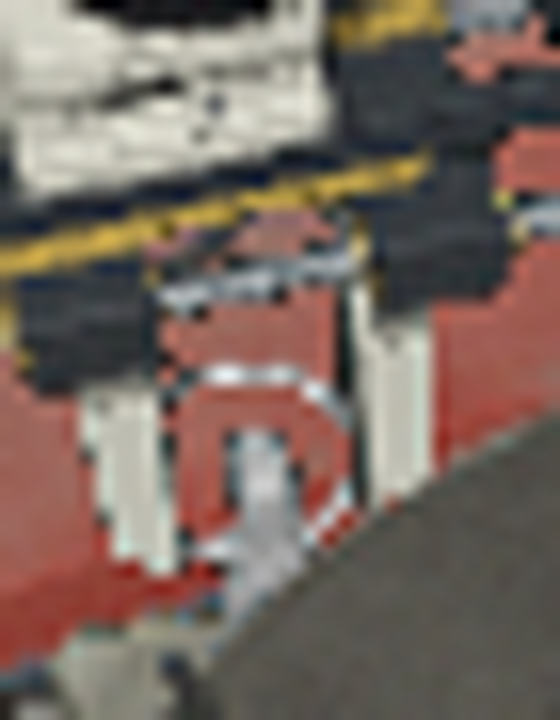

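Call:
{"name": "jog_arm", "arguments": {
  "targets": [
    [-3,0,0,0,0,0,0.6],
    [-5,0,0,0,0,0,0.6],
    [-6,1,0,0,0,0,1],
    [-6,3,0,0,0,0,1],
    [-5.5,4.4,0,0,0,0,1]
  ],
  "squeeze": 10
}}

```text
t: 14.68
tool_pos: [0.5057, 0.3448, 0.154]
orientation: [0.133, 1.566, -0.132]
force: [-0.2, 0.9, -0.5]
opening: 0.0116
```

```bash
python3 - <<'E'
from h import *
show()
s=cam("scene");crop(s,260,80,300,135,"s13",14)
y=-.17;ey=np.array([-np.sin(y),np.cos(y),0]);h=np.array([.4977,.2999,.077])
P=h+ey*.0458+[0,0,.013];print("bow pred",P,(proj(s,P)[0]-[260,80]+.5)*14)
row(h+ey*.044+[0,0,.033],-.17)
E
```

```text
t 14.675 tcp [0.5057 0.3448 0.154 ] zyaw -0.169 xdir [ 0.0005  0.0006 -1.    ] F [-0.1879  0.8989 -0.5154] M [-0.0188 -0.0509 -0.0347] open 0.0116
bow pred [0.5054 0.345  0.09  ] [267.6805 475.608 ]
row [ 4.25 -0.24  0.07] [ 0.09 -0.07 -0.01]  |d|cm 4.26
```

View pics/s13.png

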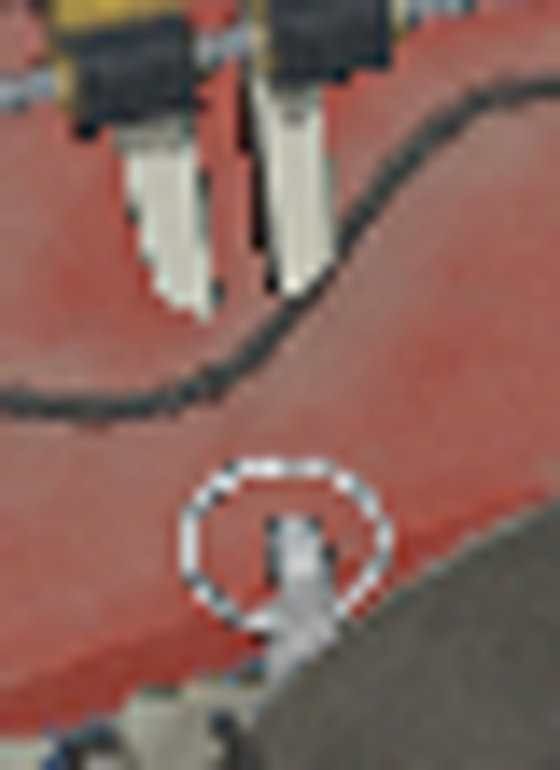

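Call:
{"name": "jog_arm", "arguments": {
  "targets": [
    [1,-0.2,0.2,0,0,0,1],
    [3,-0.2,0.2,0,0,0,1],
    [5,-0.2,0.2,0,0,0,1],
    [5.8,-0.2,0.2,0,0,0,1],
    [5.8,-0.2,0.2,0,0,0,1]
  ]
}}

```text
t: 15.35
tool_pos: [0.5059, 0.3429, 0.0933]
orientation: [0.132, 1.57, -0.133]
force: [-1.9, -0.6, 0.7]
opening: 0.0005
```

```bash
python3 - <<'E'
from h import *
show()
s=cam("scene");crop(s,260,80,300,135,"s14",14)
E
```

```text
t 15.35 tcp [0.5059 0.3429 0.0933] zyaw -0.1686 xdir [-0.0029 -0.0005 -1.    ] F [-1.9006 -0.6352  0.7013] M [ 0.0476 -0.0525 -0.0213] open 0.0005
```

View pics/s14.png

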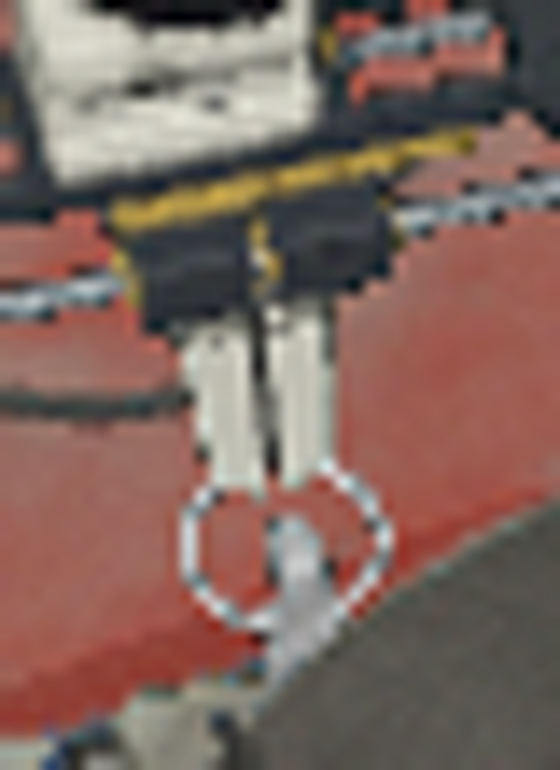

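Call:
{"name": "jog_arm", "arguments": {
  "targets": [
    [0.2,0.1,0.1,0,0,0,1],
    [0.5,0.1,0.1,0,0,0,1]
  ]
}}

```text
t: 15.65
tool_pos: [0.5084, 0.3445, 0.0903]
orientation: [0.133, 1.567, -0.131]
force: [-0.0, 1.2, 1.3]
opening: 0.0007
```

```bash
python3 - <<'E'
from h import *
show()
s=cam("scene");crop(s,260,80,300,135,"s15",14)
E
```

```text
t 15.65 tcp [0.5084 0.3445 0.0903] zyaw -0.1686 xdir [ 0.0002  0.0013 -1.    ] F [-0.0267  1.1943  1.2911] M [ 0.1443 -0.0352  0.0201] open 0.0007
```

View pics/s15.png

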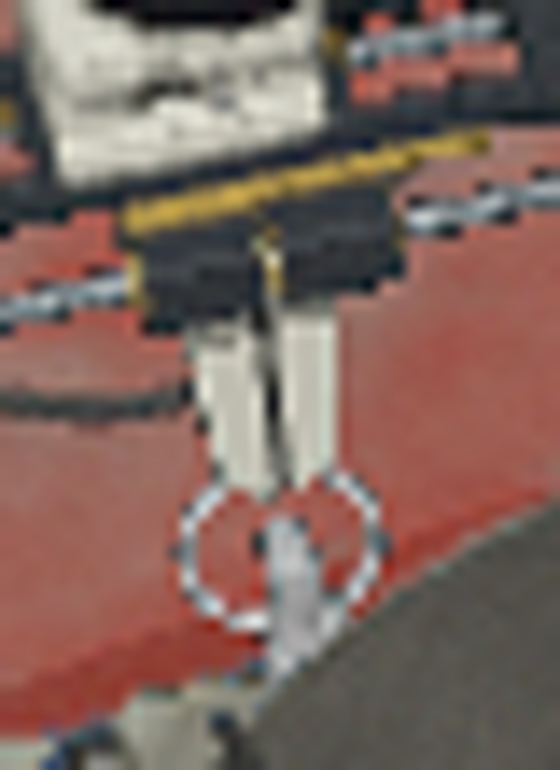

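Call:
{"name": "jog_arm", "arguments": {
  "targets": [
    [0.3,0,-0.1,0,0,0,1],
    [0.6,0,-0.1,0,0,0,1],
    [1,0,-0.1,0,0,0,1]
  ]
}}

```text
t: 16.08
tool_pos: [0.5072, 0.3447, 0.0796]
orientation: [0.133, 1.567, -0.131]
force: [-0.1, 1.0, 1.5]
opening: 0.0007
```

```bash
python3 - <<'E'
from h import *
show()
s=cam("scene");crop(s,260,80,300,135,"s16",14)
E
```

```text
t 16.075 tcp [0.5072 0.3447 0.0796] zyaw -0.1684 xdir [-0.0001  0.0012 -1.    ] F [-0.1223  1.0139  1.5275] M [ 0.1141 -0.0491 -0.0195] open 0.0007
```

View pics/s16.png

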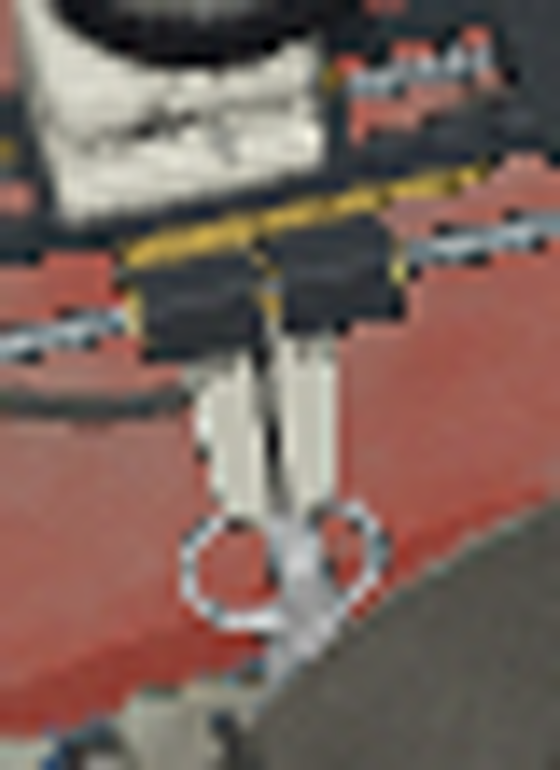

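Call:
{"name": "jog_arm", "arguments": {
  "targets": [
    [0.4,-0.1,0,0,0,0,1],
    [0.8,-0.2,0,0,0,0,1],
    [1.2,-0.3,0,0,0,0,1]
  ]
}}

```text
t: 16.5
tool_pos: [0.5062, 0.3413, 0.0665]
orientation: [0.133, 1.568, -0.132]
force: [0.1, 0.1, 2.3]
opening: 0.0005
```

```bash
python3 - <<'E'
from h import *
show()
s=cam("scene");crop(s,260,80,300,135,"s17",14)
E
```

```text
t 16.5 tcp [0.5062 0.3413 0.0665] zyaw -0.1685 xdir [-0.0013  0.0004 -1.    ] F [0.0721 0.0612 2.2625] M [-0.0351 -0.0572 -0.0248] open 0.0005
```

View pics/s17.png

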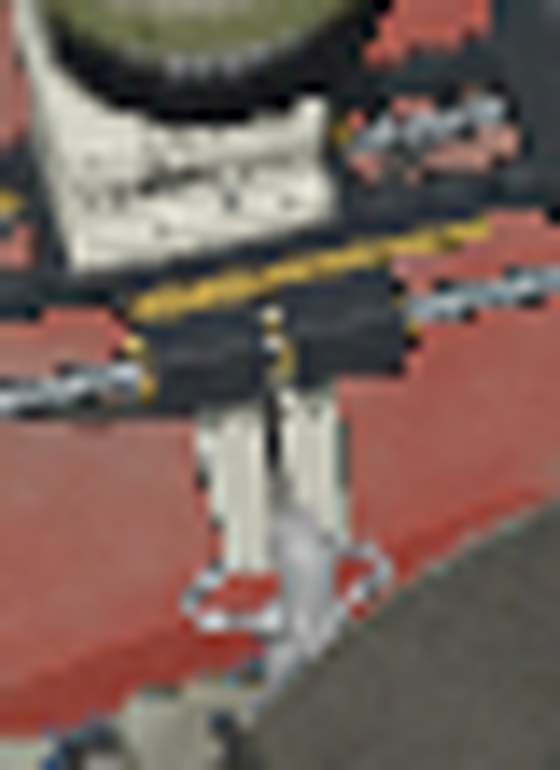

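Call:
{"name": "jog_arm", "arguments": {
  "targets": [
    [0.4,-0.1,0,0,0,0,1],
    [0.8,-0.2,0,0,0,0,1],
    [1.2,-0.3,0,0,0,0,1]
  ]
}}

```text
t: 16.92
tool_pos: [0.505, 0.3378, 0.0531]
orientation: [0.132, 1.569, -0.133]
force: [-0.5, 0.8, 0.3]
opening: 0.0006
```

```bash
python3 - <<'E'
from h import *
show()
s=cam("scene");crop(s,260,80,300,135,"s18",14)
E
```

```text
t 16.925 tcp [0.505  0.3378 0.0531] zyaw -0.1686 xdir [-0.0027 -0.0004 -1.    ] F [-0.541   0.8206  0.269 ] M [-0.0169 -0.0858 -0.0051] open 0.0006
```

View pics/s18.png

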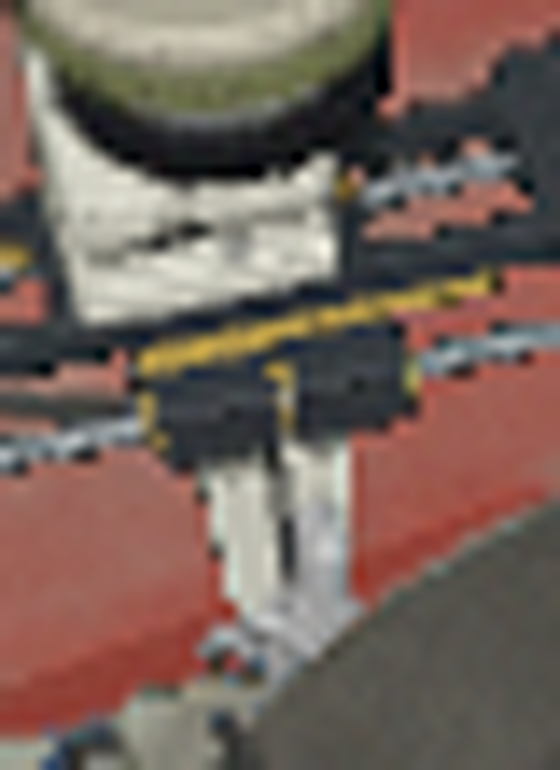

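Call:
{"name": "jog_arm", "arguments": {
  "targets": [
    [0,0,0,0,0,0,1],
    [-2,0,0,0,0,0,1],
    [-6,0,0,0,0,0,1],
    [-10,0.2,0,0,0,0,1]
  ]
}}

```text
t: 17.48
tool_pos: [0.5055, 0.3397, 0.1552]
orientation: [0.132, 1.569, -0.133]
force: [0.1, -0.3, -0.6]
opening: 0.0007
```

```bash
python3 - <<'E'
from h import *
show()
s=cam("scene");crop(s,260,80,300,135,"s19",14)
E
```

```text
t 17.475 tcp [0.5055 0.3397 0.1552] zyaw -0.1687 xdir [-0.0024 -0.0002 -1.    ] F [ 0.0956 -0.306  -0.553 ] M [-0.0163 -0.0663 -0.0299] open 0.0007
```

View pics/s19.png

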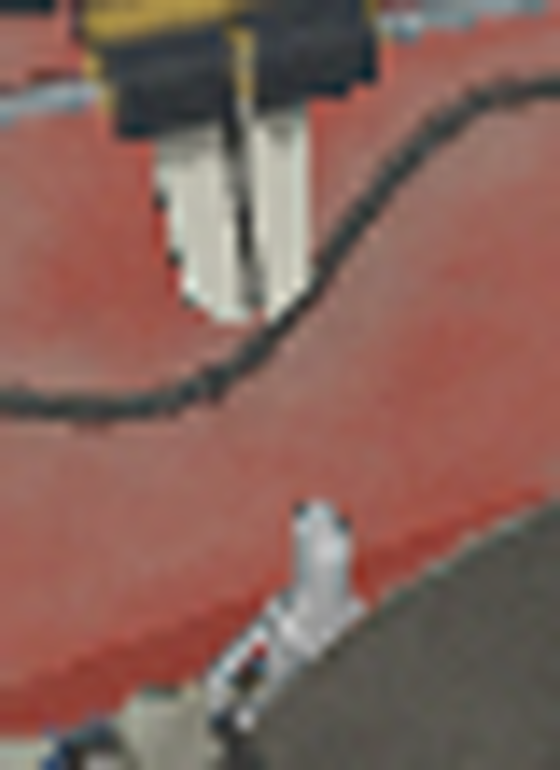

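```bash
python3 - <<'E'
from h import *
row((.459,.30,.42),-.17)
E
```

```text
row [-25.8   -4.8   -4.05] [ 0.09  0.27 -0.3 ]  |d|cm 26.56
```

Call:
{"name": "jog_arm", "arguments": {
  "targets": [
    [-6,0,0,0,0,0,1],
    [-12,0,-1,0,0,0,1],
    [-18,-2,-2,0,0,0,1],
    [-24,-4,-4,0,0,0,1],
    [-26,-4.8,-4,0,0,0,1]
  ]
}}

```text
t: 18.15
tool_pos: [0.4588, 0.2997, 0.4286]
orientation: [0.139, 1.555, -0.124]
force: [0.5, 0.2, 0.1]
opening: 0.0
```

```bash
python3 - <<'E'
from h import *
show()
s=cam("scene");t=cam("top");crop(s,260,80,300,135,"s20",14);crop(t,160,180,225,235,"t20",11)
cv2.imwrite("top20.png",t["frame"][:,:,::-1])
E
```

```text
t 18.15 tcp [0.4588 0.2997 0.4286] zyaw -0.168 xdir [ 0.0126  0.0083 -0.9999] F [0.4614 0.151  0.1072] M [-0.0365 -0.0921 -0.0323] open 0.0
```

View pics/t20.png

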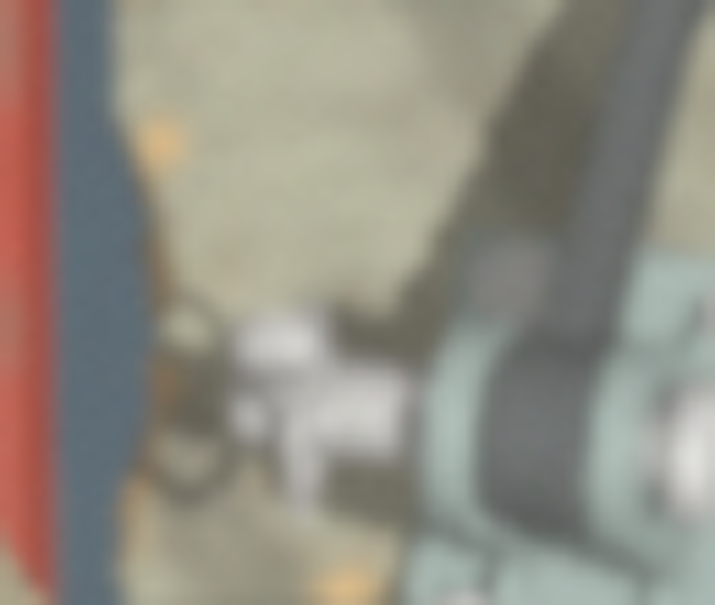

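View pics/s20.png

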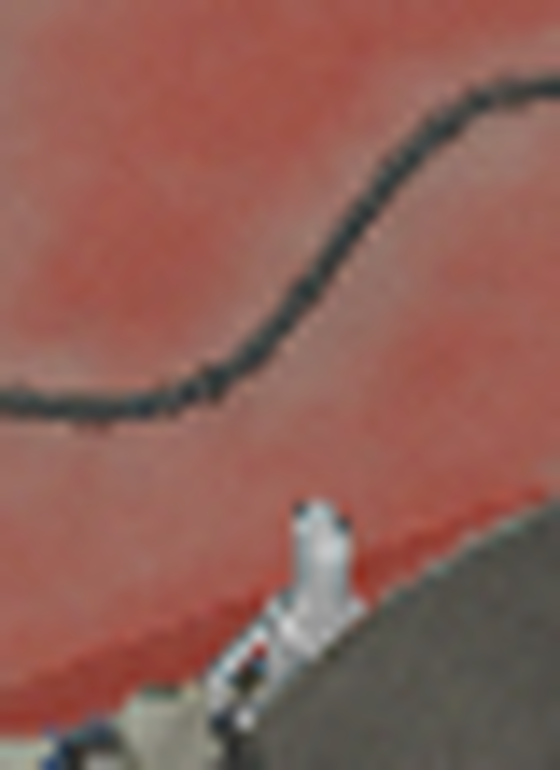

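```bash
python3 - <<'E'
from h import *
s=cam("scene");t=cam("top")
y=-.17;ex=np.array([np.cos(y),np.sin(y),0]);ey=np.array([-np.sin(y),np.cos(y),0]);ez=np.array([0,0,1.])
h=np.array([.498,.2999,.077])
fs=lambda X:np.round((proj(s,X)-[260,80]+.5)*14)
ft=lambda X:np.round((proj(t,X)-[160,180]+.5)*11)
print("tabtop",fs(h+ez*.039),ft(h+ez*.039),"collar",fs(h+ez*.004),ft(h+ez*.004),"cpin end",ft(h-ez*.011+ey*.0195))
# lean 0.1 about y to +x
for lean in(.06,.12):
    u=ez*np.cos(lean)+ex*np.sin(lean);print("lean",lean,fs(h+u*.039),ft(h+u*.039))
for th in (.75,1.2,1.505):
    a=th-.087; d=ey*np.cos(a)-ez*np.sin(a); c=h+ez*.009
    ph=np.linspace(0,2*np.pi,9)[:-1]
    pts=np.array([c+d*(.023-.023*np.cos(p))+ex*.023*np.sin(p) for p in ph])
    print("th",th);print(fs(pts).astype(int).tolist());print(ft(pts).astype(int).tolist())
E
```

```text
tabtop [[305. 544.]] [[273. 366.]] collar [[317. 644.]] [[314. 395.]] cpin end [[245. 399.]]
lean 0.06 [[315. 542.]] [[274. 355.]]
lean 0.12 [[325. 541.]] [[276. 345.]]
th 0.75
[[316, 630], [379, 609], [397, 591], [360, 585], [290, 595], [227, 615], [208, 634], [244, 640]]
[[308, 391], [300, 320], [260, 294], [212, 326], [182, 398], [189, 468], [229, 497], [278, 465]]
th 1.2
[[316, 630], [382, 622], [407, 634], [377, 657], [310, 680], [244, 688], [218, 677], [247, 653]]
[[308, 391], [313, 323], [302, 303], [283, 341], [266, 415], [261, 483], [271, 505], [291, 467]]
th 1.505
[[316, 630], [385, 630], [415, 660], [389, 702], [324, 732], [257, 733], [225, 704], [249, 661]]
[[308, 391], [322, 324], [334, 307], [336, 349], [328, 424], [315, 490], [303, 509], [300, 469]]
```

```bash
python3 - <<'E'
from h import *
s=cam("scene");t=cam("top")
crop(s,270,105,295,140,"s21",20);crop(t,175,200,205,230,"t21",22)
S=lambda u,v:(260+u/14-.5,80+v/14-.5);T=lambda u,v:(160+u/11-.5,180+v/11-.5)
print(tri(s,S(322,515),t,T(280,335)))
E
```

```text
(array([0.5014, 0.2947, 0.1298]), np.float64(0.0005197327056833297))
```

View pics/s21.png

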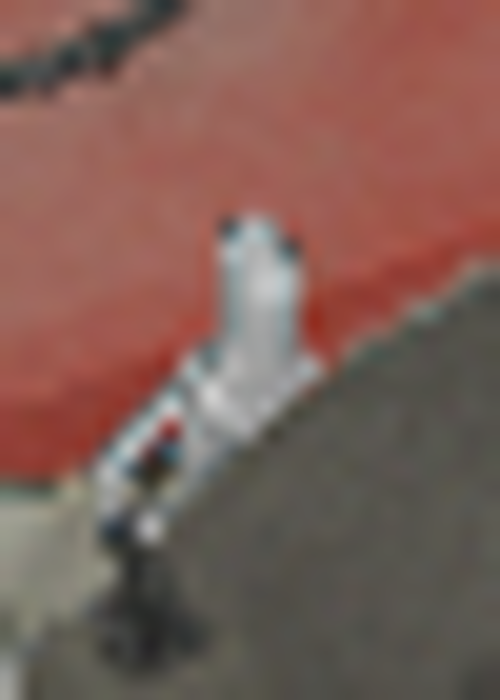

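View pics/t21.png

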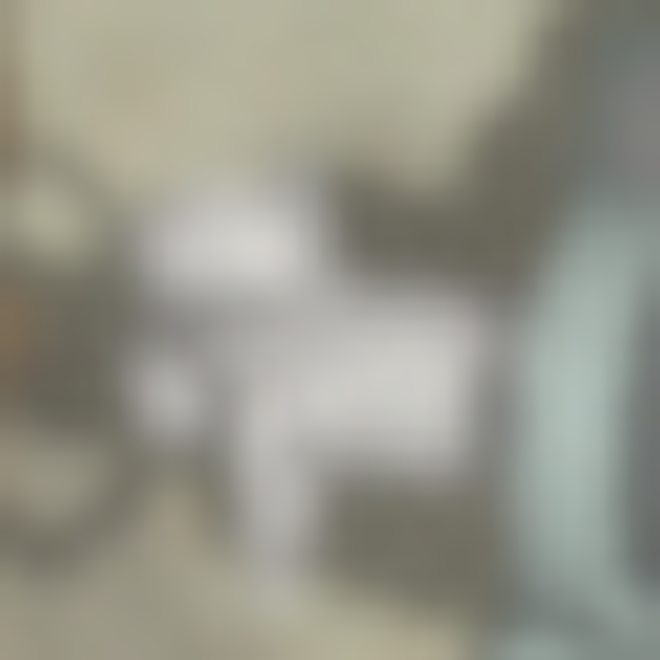

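The loop hangs shut under the clevis pin: in the top view its extremity is at (305,505) in the crop, against (303,509) predicted for fully shut. The tab leans a little. I'll touch the tab top lightly to check that the collar is seated.

```bash
python3 - <<'E'
from h import *
row((.502,.2995,.20),-.17)
E
```

```text
row [22.06  0.59  4.16] [ 0.09  0.16 -0.23]  |d|cm 22.46
```

Call:
{"name": "jog_arm", "arguments": {
  "targets": [
    [6,0.2,1.5,0,0.2,-0.2,1],
    [12,0.4,3,0,0.2,-0.2,1],
    [18,0.6,4.2,0,0.2,-0.2,1],
    [22,0.6,4.2,0,0.2,-0.2,1],
    [22,0.6,4.2,0,0.2,-0.2,1]
  ]
}}

```text
t: 19.08
tool_pos: [0.4989, 0.298, 0.1942]
orientation: [0.128, 1.577, -0.137]
force: [-0.3, 0.3, 0.8]
opening: 0.0005
```

```bash
python3 - <<'E'
from h import *
show();row((.502,.2995,.122),-.17)
E
```

```text
t 19.075 tcp [0.4989 0.298  0.1942] zyaw -0.1684 xdir [-0.0109 -0.0044 -0.9999] F [-0.2939  0.3498  0.8496] M [-0.0707 -0.0903  0.0107] open 0.0005
row [7.22 0.25 0.35] [ 0.09 -0.57  0.35]  |d|cm 7.23
```

Call:
{"name": "jog_arm", "arguments": {
  "targets": [
    [2,0.1,0.3,0,-0.5,0.3,1],
    [4,0.2,0.3,0,-0.5,0.3,1],
    [5.5,0.2,0.3,0,-0.5,0.3,1],
    [6,0.2,0.3,0,-0.5,0.3,1]
  ]
}}

```text
t: 19.58
tool_pos: [0.5012, 0.2991, 0.1334]
orientation: [0.131, 1.569, -0.133]
force: [-1.0, 0.2, 0.4]
opening: 0.0007
```

```bash
python3 - <<'E'
from h import *
show();row((.502,.2995,.122),-.17)
E
```

```text
t 19.575 tcp [0.5012 0.2991 0.1334] zyaw -0.1683 xdir [-0.0025 -0.0011 -1.    ] F [-1.0073  0.1714  0.378 ] M [-0.0692 -0.0842 -0.0087] open 0.0007
row [1.14 0.06 0.08] [ 0.1  -0.13  0.09]  |d|cm 1.15
```

Call:
{"name": "jog_arm", "arguments": {
  "targets": [
    [0.5,0,0,0,0,0,1],
    [1,0,0,0,0,0,1],
    [1.1,0,0,0,0,0,1],
    [1.1,0,0,0,0,0,1]
  ]
}}

```text
t: 20.08
tool_pos: [0.5013, 0.2991, 0.1226]
orientation: [0.131, 1.569, -0.133]
force: [0.5, 0.2, -0.7]
opening: 0.0004
```

Call:
{"name": "jog_arm", "arguments": {
  "targets": [
    [0.15,0,0,0,0,0,1],
    [0.25,0,0,0,0,0,1],
    [0.25,0,0,0,0,0,1]
  ]
}}

```text
t: 20.45
tool_pos: [0.5012, 0.2991, 0.1201]
orientation: [0.131, 1.569, -0.133]
force: [0.6, 0.2, -0.0]
opening: 0.0004
```

Call:
{"name": "jog_arm", "arguments": {
  "targets": [
    [0.1,0,0,0,0,0,1],
    [0.15,0,0,0,0,0,1]
  ]
}}

```text
t: 20.7
tool_pos: [0.5012, 0.2991, 0.1185]
orientation: [0.131, 1.569, -0.133]
force: [0.1, -0.2, -0.5]
opening: 0.0006
```

Call:
{"name": "jog_arm", "arguments": {
  "targets": [
    [0.1,0,0,0,0,0,1],
    [0.1,0,0,0,0,0,1]
  ]
}}

```text
t: 20.95
tool_pos: [0.5011, 0.299, 0.1173]
orientation: [0.131, 1.569, -0.133]
force: [0.3, 0.6, -0.2]
opening: 0.0004
```

Call:
{"name": "jog_arm", "arguments": {
  "targets": [
    [0.08,0,0,0,0,0,1],
    [0.08,0,0,0,0,0,1]
  ]
}}

```text
t: 21.2
tool_pos: [0.5011, 0.2991, 0.1166]
orientation: [0.131, 1.569, -0.133]
force: [0.1, -0.3, -0.4]
opening: 0.0006
```

Call:
{"name": "jog_arm", "arguments": {
  "targets": [
    [0.05,0,0,0,0,0,1],
    [0.05,0,0,0,0,0,1]
  ]
}}

```text
t: 21.45
tool_pos: [0.5013, 0.2992, 0.1164]
orientation: [0.131, 1.569, -0.133]
force: [-0.2, 0.1, 2.2]
opening: 0.0003
```

Contact at z = 0.1164 against 0.1165 expected, so the collar is seated. Retreating.

Call:
{"name": "jog_arm", "arguments": {
  "targets": [
    [-3,0,0,0,0,0,1],
    [-9,0,0,0,0,0,1],
    [-15,0,-1,0,0,0,1],
    [-21,0,-2,0,0,0,1],
    [-27,0,-4,0,0,0,1]
  ]
}}

```text
t: 22.08
tool_pos: [0.4623, 0.3058, 0.3874]
orientation: [0.132, 1.569, -0.134]
force: [0.8, 0.8, 0.3]
opening: 0.0007
```

Call:
{"name": "jog_arm", "arguments": {
  "targets": [
    [-2,0,0,0,0,0,1],
    [-2,0,0,0,0,0,1],
    [-2,0,0,0,0,0,1]
  ]
}}

```text
t: 22.45
tool_pos: [0.4621, 0.3056, 0.4053]
orientation: [0.131, 1.571, -0.135]
force: [0.2, -0.5, -1.3]
opening: -0.0
```

```bash
python3 - <<'E'
from h import *
show()
s=cam("scene");t=cam("top");crop(s,260,80,300,135,"s22",10);crop(t,160,180,225,235,"t22",11)
cv2.imwrite("pics/t23.png",t["frame"][:,:,::-1])
E
```

```text
t 22.45 tcp [0.4621 0.3056 0.4053] zyaw -0.1691 xdir [-0.0045 -0.0024 -1.    ] F [ 0.2494 -0.5188 -1.3147] M [-0.0459 -0.0711 -0.0276] open -0.0
```

View pics/t22.png

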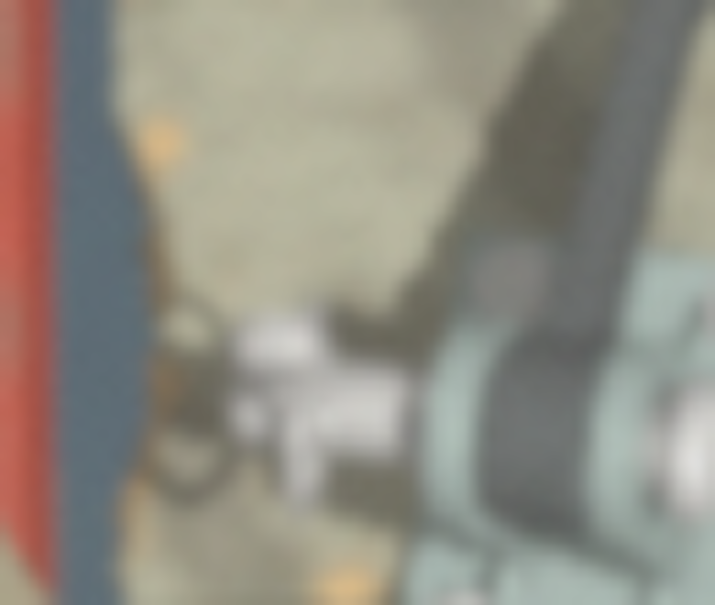

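View pics/t23.png

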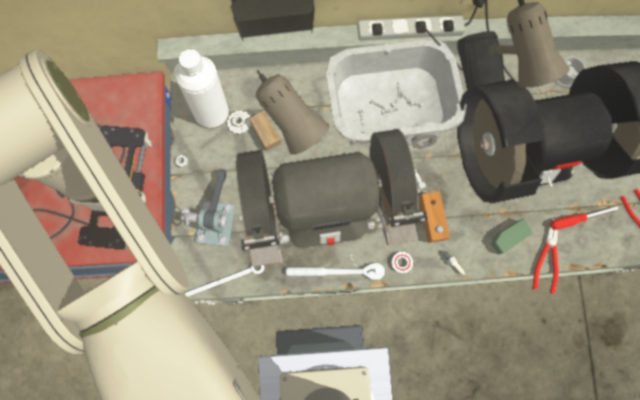

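View pics/s22.png

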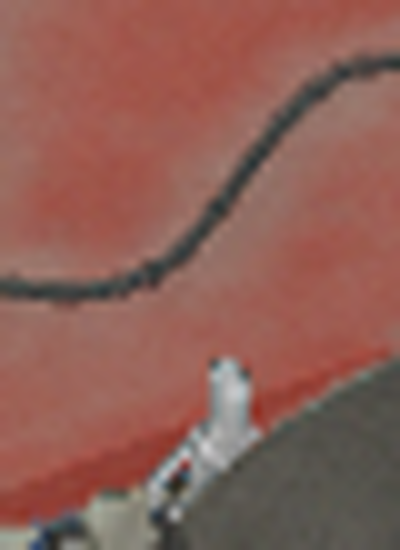

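The view is unchanged after the touch. In the full top picture the clevis is at (205,218), the tab is over the pin end, the loop hangs at (305,500) in the crop, and the spare pin and the other things are where they were. Handing in.

```bash
python3 -c "
from plant import ticket
print(ticket.close_job())"
```

```text
the job is handed in; nothing more can be done
None
```

The tow clevis is secured: the lynch pin is through the cross hole with its collar seated, and its loop has swung over the pin's end and hangs shut underneath. I handed the job in at about 22.5 s.

**What I did:** I drew the lynch pin from the block and carried it over the grinder. The first light touch at the measured spot entered the cross hole. There was about 2.4 N on one side, which a 0.8 mm shift relieved. I lowered the pin until the collar seated (wrist force about +6 N), let go, and pushed the loop's far end down with closed fingertips (about 2–3 N). The push force then fell to nearly zero as the loop snapped over.

**Last checks:**
- **Collar:** a light touch of about 2 N on the tab met it at z = 116.4 mm, against about 116.5 mm expected for a seated collar.
- **Loop:** its lowest visible side in the top view is within about a pixel of the position predicted for fully shut. In the scene view it is only roughly in line, about 1.5 pixels off, and half hidden by the grinder.
- **Lean:** the tab leans about 0.1 rad toward +x. I put this down to play in the hole plus the hole's own tilt, and did not correct it.
- **Other things:** by eye, the spare pin and the loose things looked unmoved in the last top picture. The arm was well clear of everything.

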